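# Box the silvered samples, clip the lid down and clip the burnisher away

### The job

Put the freshly silvered moulding samples away dust-tight: lay all that are on the bench in the snap-lock box, then set the lid fully down on it, and then flip its four side clips down until each has snapped flat against the box. Also press the burnisher fully home into both spring clips of its wooden rest (any time, either way round). Leave the other things on the bench where they are.

Things in the scene. Friction and masses are not known exactly. Their poses are not given: they have to be found in the camera images.
- box: Open pale grey plastic snap-lock box, 124 x 200 mm outside, 66 mm high, walls and floor 4 mm, fixed on the bench. Origin: centre of its underside; x across its short width (124), y along its length (200), z up. A small ledge sticks out 8 mm in the middle of each of the four outer walls, 19 mm below the rim.
- lid: Loose grey lid, 134 x 210 mm, 220 g, on the bench. Origin: centre of its skirt's lower edge; x short, y long, z up. Skirt 10 mm deep, flared (play 1.2 mm at its top, 3.5 at its mouth); upper face 15 mm above the origin. Clip hinges: 10 mm above the origin, 70 mm out along +-x, 108 along +-y, mid-edge. Seated: origin 56 mm above the box's and centred on it, either way round.
- lid_bar (a point): Middle of the lid's black carrying bar, 36 mm above the lid's origin: the bar runs along the lid's y, 84 mm long, 16 wide, 16 high (28 to 44 mm above the lid's origin), free below except for a post at each end.
- clip_long1 (a joint): Lid's clip on its +x (long) edge: flap 48 mm wide, 42 long, 3 thick. Value in rad: 0 = straight down, snapped flat on the box wall; 1.57 = straight out. Starts raised, 1.9 to 2.4; stays where left. Pushed down, then in, it meets the wall's sprung ledge at about 0.24, snaps over it at about 0.12 (some 5 N near its free end) and holds itself at 0.
- clip_long2 (a joint): Lid's clip on its -x (long) edge: flap 48 mm wide, 42 long, 3 thick. Value in rad: 0 = straight down, snapped flat on the box wall; 1.57 = straight out. Starts raised, 1.9 to 2.4; stays where left. Pushed down, then in, it meets the wall's sprung ledge at about 0.24, snaps over it at about 0.12 (some 5 N near its free end) and holds itself at 0.
- clip_short1 (a joint): Lid's clip on its +y (short) edge: flap 48 mm wide, 42 long, 3 thick. Value in rad: 0 = straight down, snapped flat on the box wall; 1.57 = straight out. Starts raised, 1.9 to 2.4; stays where left. Pushed down, then in, it meets the wall's sprung ledge at about 0.24, snaps over it at about 0.12 (some 5 N near its free end) and holds itself at 0.
- clip_short2 (a joint): Lid's clip on its -y (short) edge: flap 48 mm wide, 42 long, 3 thick. Value in rad: 0 = straight down, snapped flat on the box wall; 1.57 = straight out. Starts raised, 1.9 to 2.4; stays where left. Pushed down, then in, it meets the wall's sprung ledge at about 0.24, snaps over it at about 0.12 (some 5 N near its free end) and holds itself at 0.
- burnisher: Agate burnisher, 190 mm, 90 g. Dark wooden handle 160 mm long, round, 18 mm thick, but square, 20 x 20 mm, over the middle 70 mm (it lies on a flat); then brass ferrule and stone tip. Origin: underside of the square part, in its middle; x along the handle towards the tip, z up. It reaches 80 mm behind and 110 mm ahead of the middle.
- burnisher_mid (a point): Middle of the burnisher's handle, on its axis (10 mm above its origin); axes as the burnisher's.
- rest: Wooden burnisher rest, fixed: board 60 x 160 x 12 mm with two blocks 20 mm wide, 40 mm high, centres 110 mm apart along y, each with a steel spring clip open upwards. Origin: centre of its underside; z up. The handle's round parts are pressed down between the jaws (about 8 N in all), which spread and snap over them. Jaw tops 66 mm above the bench; 90 mm free between the blocks.
- rest_seat (a point): Where the middle of the handle's axis comes to lie when the burnisher is fully home in both clips: 51 mm above the rest's underside, centred between the clips; axes as the rest's.
- sample1: Silvered moulding sample, lying on the bench: a straight piece of white-primed picture-frame moulding with a silver-leafed top, 95 mm long, 28 mm wide, 24 mm high, 60 g. Origin: centre of its underside; x along its length, z up. Two or three of the four samples are present (None at the start: absent).
- sample2: Silvered moulding sample, lying on the bench: a straight piece of white-primed picture-frame moulding with a silver-leafed top, 95 mm long, 28 mm wide, 24 mm high, 60 g. Origin: centre of its underside; x along its length, z up. Two or three of the four samples are present (None at the start: absent).
- sample3: Silvered moulding sample, lying on the bench: a straight piece of white-primed picture-frame moulding with a silver-leafed top, 95 mm long, 28 mm wide, 24 mm high, 60 g. Origin: centre of its underside; x along its length, z up. Two or three of the four samples are present (None at the start: absent).
- sample4: Silvered moulding sample, lying on the bench: a straight piece of white-primed picture-frame moulding with a silver-leafed top, 95 mm long, 28 mm wide, 24 mm high, 60 g. Origin: centre of its underside; x along its length, z up. Two or three of the four samples are present (None at the start: absent).
- glass_jar: Bystander: closed glass jar, 80 mm across, 115 mm high; origin under its middle.
- flat_brush: Bystander: flat brush lying down, 152 mm long, 64 mm wide; origin underneath, near the middle.
- sanding_block: Bystander: cork sanding block, 100 x 62 x 38 mm; origin under its middle.
- leaf_carton: Bystander: small carton, 92 x 92 x 38 mm; origin under its middle.
- raw_stick: Bystander: length of bare wooden moulding, not silvered, 260 x 30 x 22 mm, to be left where it lies; origin under its middle, x along it.
- clay_tin: Bystander: tin with a paper band, 76 mm across, 70 mm high; origin under its middle.
- tape_roll: Bystander: roll of masking tape lying flat, 100 mm across, 25 mm high; origin under its middle.

How it is judged:
By the outcome, as a careful person would: the job done as asked, in the order asked, and still so for the second after the job is handed in, with the robot touching nothing.
Of sample1, sample2, sample3, sample4 only 2 to 3 are there at a start; the rules pass over those that are not, and their reading is None.
At some moment in a run one of sample1, sample2, sample3, sample4, burnisher may be knocked a few centimetres aside while the robot is not near it.
Once in a run the grip may slacken for a moment while it holds something.
It also fails if it takes over 210 s, if anything falls off the work surface, if the arm or the gripper's body presses on something with over 40 N, if the wrist force passes 120 N, or if a joint passes its speed limit or range.

### The arm

A 7-joint arm with a two-finger parallel gripper is mounted at the origin on the work surface. World frame = base frame: x ahead of the robot, y to its left, z up, the work surface at z = 0. Lengths are in m, angles in rad, forces in N, time in s.
With the tool pointing down it reaches from about 0.4 to 0.875 m from the base axis. Payload 19.3 kg.
Tool frame: the origin (TCP) lies at the centre of the arm's flange, where the gripper is bolted on; the fingertips stand 173 mm ahead of it and the grasp point (between the pads) lies 155 mm ahead of it; z points along the fingers, y is the line along which they close (so a half turn about z gives the same grasp; the last joint's range is limited). The gripper opens to 85 mm and grips with 20 to 120 N. Pads are 22 mm wide; open, the fingers measure 114 mm over their backs; the gripper's body (76 mm by 85 mm) begins 54 mm behind the grasp point. The pads swing forward as they close: fully open they stand 13 mm farther back than shut.
Start: joints at [-1.253, 0.521, -0.036, 1.599, 0.021, 1.021, -0.113], TCP at [0.236, 0.579, 0.405] pointing down, gripper open.
Joint ranges: [-2.91, 2.91], [-0.3, 2.13], [-1.5, 1.42], [0.17, 2.43], [-1.26, 4.41], [0.16, 1.93], [-2.52, 2.52]. Speed limits (rad/s): [1.89, 1.89, 2.39, 2.39, 3.01, 3.01, 3.01].

### API

Orientations are given as [roll, pitch, yaw] about the fixed x, y, z axes, in that order (R = Rz(yaw) Ry(pitch) Rx(roll)).
In Python, from workcell import bot, imaging, job gives the robot as it stands.
- The arm moves only by the tool carry_out, never from a script. Its argument "targets" is a list of rows, each a list of 3 entries, a list of its own where there are three numbers: the shift along the tool's x, y, z in units of 0.25 m (1.0 is 0.25 m), then the turn, a rotation vector about the tool's x, y, z in units of 180 degrees (1.0 is 180 degrees), then the opening, from 0 (shut) to 1 (fully open). In form: [[[tx, ty, tz], [wx, wy, wz], jaw], ...]. A call has 1 to 8 rows; each row shifts and turns the commanded pose from where the row before left it, along the tool's axes as they then stand; what a row does not reach is not made up. A row lasts 1/8 s, in which the tool goes at most 62.5 mm and 10.7 degrees, less where a joint would pass 70% of its speed; a pose out of reach is approached as far as the arm can. A call with a number of a shift or a turn outside -1 to 1 is refused whole. A call with a gripper value outside its range is refused whole. The fingers move at their own pace and stop on an object; "force" is the grip in N (left out, the last holds). Time passes only in rows, so rows that do not move let the fingers close. It gives the time, the measured TCP pose, the force and the opening at its end, in the units of the state.
- bot.observe(): the state, without advancing time (a new reading comes with each control period).
- imaging.grab_frame(name): name is "scene" or "side" or "wrist"; returns a dict with "pixels" (384x512x3 uint8, red, green, blue), "mtx" (3x3 intrinsics, pixels), "cam_to_world" (4x4, takes a point from camera to world coordinates); the wrist camera has in their place "mount" (4x4, takes a point from camera to tool coordinates, whose origin is the TCP and whose axes are the flange's). Camera axes: x right, y down, z forward; pixel columns grow to the right and rows downward; lengths in m; the calibration is good to about 2 mm. A picture is of the moment at which its call begins: read the wrist's pose just before it. There is no depth.
- job.job_done(): hands the job in, once; it reports no verdict.
The state is a dict: "clock": time; "qpos": joint angles; "qd": joint speeds; "joint_efforts": joint torques, N m; "position": TCP position; "tool_rot": TCP orientation; "force": force on the tool from outside, world axes, zero at the start; "moment": the same for the moment, N m; "grip_width": finger opening in m.
Only numpy, scipy, OpenCV 4.12 (cv2) and the standard library are available. Lean on these libraries where they do the work, as an engineer would, in place of code of your own. Each camera call takes 0.05 s, during which the arm holds its last target. There are 200 camera calls.

## Working session

There is one attempt and no reset: what is moved stays moved. The work goes in short steps, Python scripts to look and compute and a tool call to move; the robot and the scene stay as the last step left them, time stands still between calls to the robot, and variables do not carry over. Pictures are saved under pics/ and viewed, on a budget of 14 in all, crops included, one or two more only if the job needs it, and the job is handed in when it is done.

Besides the shell and the picture viewer there is one more tool, called as a command line: name --argument value ..., lists and objects as JSON in quotes. carry_out: Moves the arm, as the interface text tells. Its arguments: {"type":"object","properties":{"targets":{"type":"array"},"force":{"type":"number"}},"required":["targets"]}

```bash
ls; mkdir -p pics; python3 - <<'E'
from workcell import bot, imaging, job
import cv2,numpy as np,pickle
print(bot.observe())
D={}
for n in ["scene","side","wrist"]:
    f=imaging.grab_frame(n); D[n]=f
    cv2.imwrite(f"pics/{n}0.png",cv2.resize(f["pixels"][:,:,::-1],(800,600),interpolation=cv2.INTER_CUBIC))
    print(n,f["mtx"],f.get("cam_to_world",f.get("mount")))
pickle.dump(D,open("f0.pkl","wb"))
E
```

```text
pics
{'clock': 0.0, 'qpos': array([-1.2531635 ,  0.52201159, -0.0363018 ,  1.60001489,  0.02118318,
        1.02110306, -0.11282597]), 'qd': array([ 1.08929472e-03,  5.61712928e-04, -9.11181707e-04, -3.94061940e-05,
       -1.82719932e-03, -1.07124719e-05,  1.48466918e-03]), 'joint_efforts': array([ 1.76061849e-04, -9.27114058e+01,  1.98028632e+00, -3.69930339e+01,
        1.79184624e-02,  8.32136313e-03, -2.47939585e-05]), 'position': array([0.2363407 , 0.57843379, 0.40412495]), 'tool_rot': array([-3.14044305e+00,  8.14091953e-05,  2.75369306e+00]), 'force': array([-0.23777257, -0.05749741,  0.21031339]), 'moment': array([-0.00221029,  0.00621863,  0.00883133]), 'grip_width': 0.08532954738504502}
scene [[426.34873257   0.         253.41231033]
 [  0.         426.34873257 191.25130511]
 [  0.           0.           1.        ]] [[-0.03275118  0.78566126 -0.6177894   1.43087352]
 [ 0.99945988  0.02407407 -0.02236915  0.01870795]
 [-0.00270187 -0.61818834 -0.78602537  1.22082029]
 [ 0.          0.          0.          1.        ]]
side [[460.77278398   0.         260.02072225]
 [  0.         460.77278398 197.99758424]
 [  0.           0.           1.        ]] [[ 0.90757086 -0.28278172  0.31040237 -0.01446101]
 [-0.4198887  -0.61635736  0.66618097 -1.16340174]
 [ 0.00293498 -0.73494088 -0.67812483  1.25519026]
 [ 0.          0.          0.          1.        ]]
wrist [[327.94760995   0.         256.50488259]
 [  0.         327.94760995 190.1094095 ]
 [  0.           0.           1.        ]] [[-5.26701468e-04 -9.45777203e-01 -3.24815649e-01  8.32592577e-02]
 [ 9.99999858e-01 -4.69977808e-04 -2.53088471e-04  1.86607719e-03]
 [ 8.67091595e-05 -3.24815736e-01  9.45777315e-01  3.07606577e-02]
 [ 0.00000000e+00  0.00000000e+00  0.00000000e+00  1.00000000e+00]]
```

View pics/scene0.png

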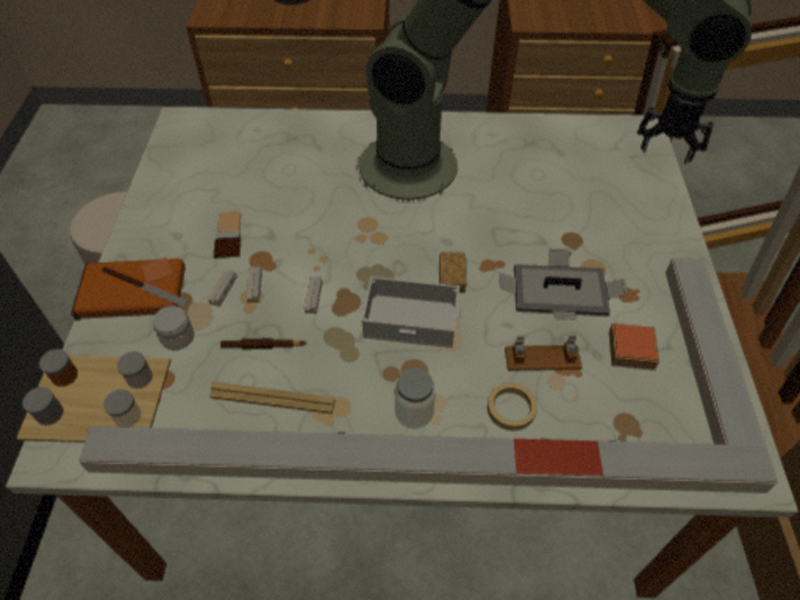

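View pics/side0.png

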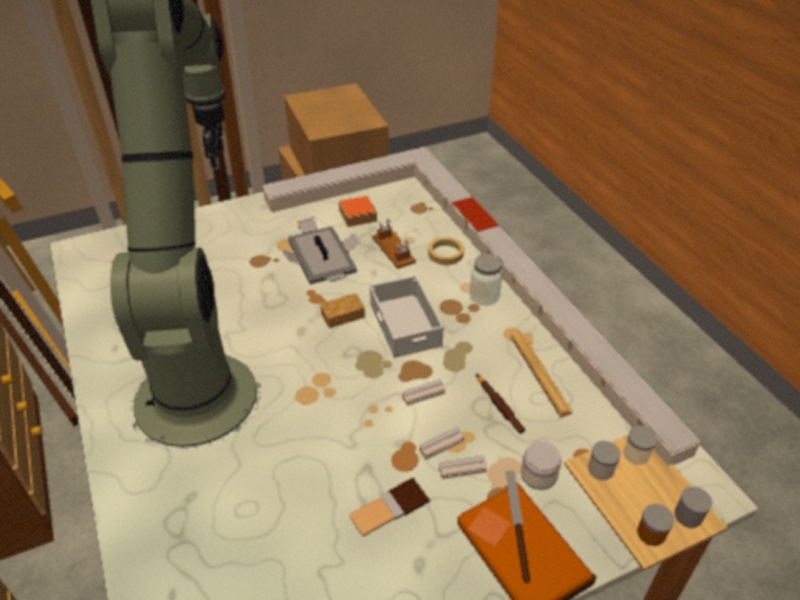

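The scene shows three samples at about (222,288), (254,284) and (313,294). The burnisher is at (262,343), the box at (411,313), the lid at (562,288) and the rest at (543,355). The brush, jar, stick, tin, tape, block and carton are the bystanders. Next I'll get rough positions.

```bash
cat > h.py <<'E'
import numpy as np,cv2,pickle
from scipy.spatial.transform import Rotation as R
from scipy.optimize import least_squares
def pose(s): 
    T=np.eye(4);T[:3,:3]=R.from_euler('xyz',s["tool_rot"]).as_matrix();T[:3,3]=s["position"];return T
def snap(name,fn=None,crop=None,scale=1.5625):
    from workcell import bot,imaging
    s=bot.observe(); f=imaging.grab_frame(name)
    C=f["cam_to_world"] if "cam_to_world" in f else pose(s)@f["mount"]
    d=dict(px=f["pixels"],K=f["mtx"],C=C)
    if fn:
        pickle.dump(d,open("pics/"+fn+".pkl","wb")); im=f["pixels"][:,:,::-1]
        if crop: im=im[crop[1]:crop[3],crop[0]:crop[2]]
        cv2.imwrite(f"pics/{fn}.png",cv2.resize(im,None,fx=scale,fy=scale,interpolation=cv2.INTER_CUBIC))
    return d
def load(fn): return pickle.load(open("pics/"+fn+".pkl","rb"))
def ray(d,u,v,z):
    w=d["C"][:3,:3]@np.linalg.solve(d["K"],[u,v,1]); c=d["C"][:3,3]
    return c+w*(z-c[2])/w[2]
def proj(d,P):
    P=np.atleast_2d(P); q=(P-d["C"][:3,3])@d["C"][:3,:3]@d["K"].T
    return q[:,:2]/q[:,2:]
def down(x,y,z,yaw):  # TCP pose pointing down, yaw in rad (as in tool_rot with roll=pi)
    T=np.eye(4);T[:3,:3]=R.from_euler('xyz',[np.pi,0,yaw]).as_matrix();T[:3,3]=[x,y,z];return T
def plan(wps,start=None):
    """wps: list of (T, jaw, n or None). prints rows needed: n x [[shift],[turn],jaw]"""
    from workcell import bot
    A=pose(bot.observe()) if start is None else start
    for T,j,n in wps:
        D=np.linalg.inv(A)@T; r=R.from_matrix(D[:3,:3]).as_rotvec()/np.pi; t=D[:3,3]/.25
        # for rotation about z while shifting: rotate split evenly -> do it by exact per-row twist fit
        k=n or int(max(np.ceil(np.linalg.norm(t)/.22),np.ceil(np.linalg.norm(r)/.055),1))
        # constant per-row body increment E with E^k = D
        from scipy.linalg import logm,expm
        E=expm(np.real(logm(D))/k); 
        tt=E[:3,3]/.25; rr=R.from_matrix(E[:3,:3]).as_rotvec()/np.pi
        print(k,"x",[[round(float(v),4) for v in tt],[round(float(v),4) for v in rr],j]); A=T
E
python3 - <<'E'
from h import *
D=pickle.load(open("f0.pkl","rb"));d=D["scene"];d=dict(K=d["mtx"],C=d["cam_to_world"])
for n,u,v,z in [("s",222,288,.024),("s",254,284,.024),("s",313,294,.024),("burn",252,343,.01),("box",411,305,.066),("lidbar",562,283,.04),("rest",543,352,.03),("jar",415,385,.115),("tape",512,405,.025),("block",453,270,.038),("tin",172,322,.07),("lefttin",160,290,.02),("carton",634,340,.038),("stick",272,398,.02)]:
    print(n,ray(d,u/1.5625,v/1.5625,z).round(3))
E
```

```text
s [ 0.471 -0.419  0.024]
s [ 0.456 -0.347  0.024]
s [ 0.482 -0.207  0.024]
burn [ 0.612 -0.328  0.01 ]
box [0.539 0.019 0.066]
lidbar [0.445 0.365 0.04 ]
rest [0.63  0.304 0.03 ]
jar [0.771 0.031 0.115]
tape [0.758 0.229 0.025]
block [0.411 0.116 0.038]
tin [ 0.604 -0.491  0.07 ]
lefttin [ 0.478 -0.564  0.02 ]
carton [0.598 0.501 0.038]
stick [ 0.754 -0.261  0.02 ]
```

```bash
python3 - <<'E'
from h import *
a=down(.5,.2,.45,np.pi)
plan([(a,1,8),(down(.5,-.27,.45,np.pi),1,8)])
E
```

```text
8 x [[-0.1707, -0.1572, -0.0228], [-0.0, -0.0, -0.0154], 1]
8 x [[0.0, -0.235, -0.0], [-0.0, -0.0, -0.0], 1]
```

carry_out --targets '[[[-0.171,-0.157,-0.023],[0,0,-0.0154],1],[[-0.171,-0.157,-0.023],[0,0,-0.0154],1],[[-0.171,-0.157,-0.023],[0,0,-0.0154],1],[[-0.171,-0.157,-0.023],[0,0,-0.0154],1],[[-0.171,-0.157,-0.023],[0,0,-0.0154],1],[[-0.171,-0.157,-0.023],[0,0,-0.0154],1],[[-0.171,-0.157,-0.023],[0,0,-0.0154],1],[[-0.171,-0.157,-0.023],[0,0,-0.0154],1]]'

```text
clock: 1.15
position: [0.5014, 0.1986, 0.451]
tool_rot: [3.141, 0.0, -3.141]
force: [-0.1, 1.2, -0.1]
grip_width: 0.0855
```

carry_out --targets '[[[0,0,0],[0,0,0],1],[[0,0,0],[0,0,0],1]]'

```text
clock: 1.4
position: [0.5004, 0.2004, 0.4504]
tool_rot: [3.142, -0.001, 3.14]
force: [-1.3, 1.2, -0.7]
grip_width: 0.0853
```

```bash
python3 - <<'E'
from h import *
snap("wrist","w1")
E
```

carry_out --targets '[[[0,-0.235,0],[0,0,0],1],[[0,-0.235,0],[0,0,0],1],[[0,-0.235,0],[0,0,0],1],[[0,-0.235,0],[0,0,0],1],[[0,-0.235,0],[0,0,0],1],[[0,-0.235,0],[0,0,0],1],[[0,-0.235,0],[0,0,0],1],[[0,-0.235,0],[0,0,0],1]]'

```text
clock: 2.45
position: [0.5004, -0.2702, 0.4508]
tool_rot: [3.141, 0.0, -3.14]
force: [0.9, 0.7, 0.6]
grip_width: 0.0853
```

carry_out --targets '[[[0,0,0],[0,0,0],1],[[0,0,0],[0,0,0],1]]'

```text
clock: 2.7
position: [0.5005, -0.2686, 0.4504]
tool_rot: [3.141, -0.0, -3.141]
force: [0.3, 0.7, 0.1]
grip_width: 0.0852
```

```bash
python3 - <<'E'
from h import *
snap("wrist","w2")
E
```

```text
(no output)
```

View pics/w1.png

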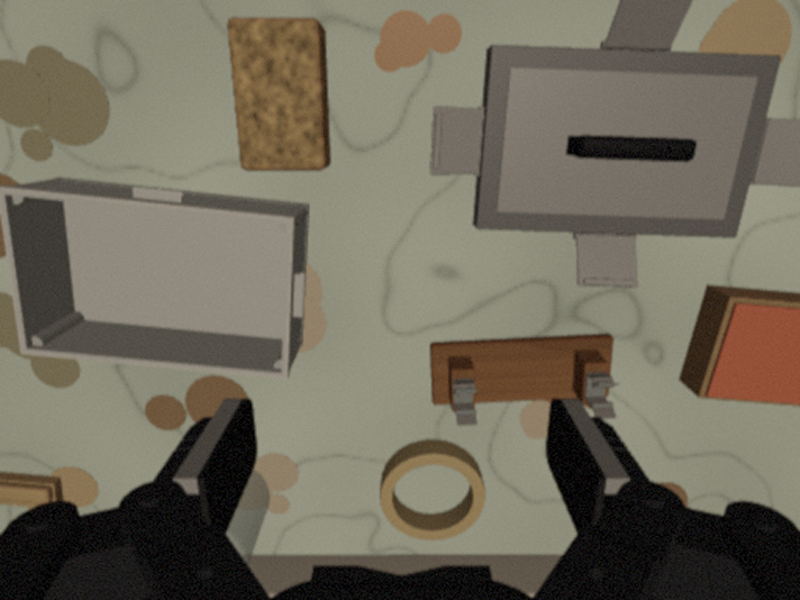

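View pics/w2.png

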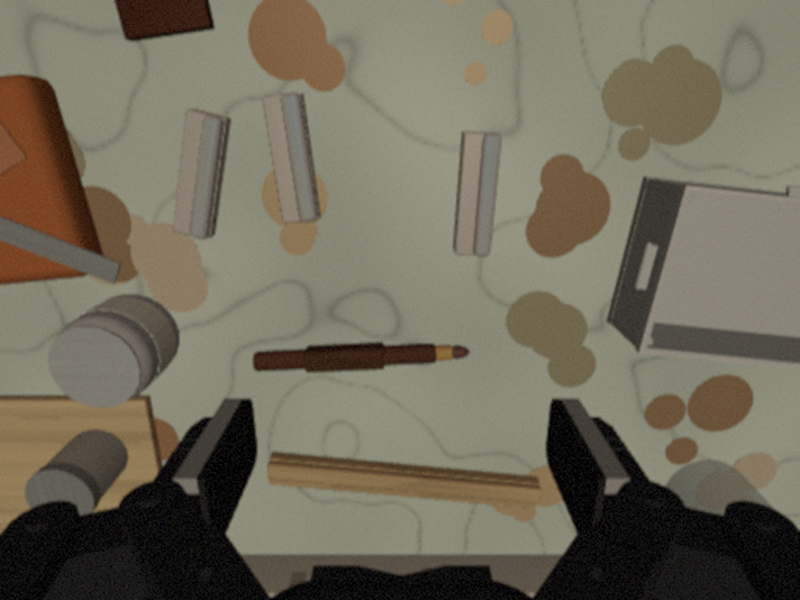

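w1 shows these, in 800-wide pixels:
- Box: rim corners near (2,190), (307,210), (288,375), (22,355).
- Lid: outline (490,47) to (778,57) to (738,237) to (476,226), with the bar at (631,148).
- Rest: board (432,343) to (612,337).

w2 shows these:
- Samples: centres near (202,175), (292,158) and (477,193).
- Burnisher: square part centred near (345,357), tip at (465,351).

I'll fit the poses from these picks and refine them on image edges.

```bash
cat >> h.py <<'E'
def rect(lx,ly,z,cx=0,cy=0):
    c=[(cx+a*lx/2,cy+b*ly/2,z) for a,b in((-1,-1),(1,-1),(1,1),(-1,1))]
    return [(c[i],c[(i+1)%4]) for i in range(4)]
def samp(segs):
    return np.concatenate([np.linspace(a,b,40)[2:-2] for a,b in segs]), np.concatenate([np.repeat([np.subtract(b,a)],36,0) for a,b in segs])
def place(p,P): 
    c,s=np.cos(p[2]),np.sin(p[2]); return np.stack([p[0]+c*P[:,0]-s*P[:,1],p[1]+s*P[:,0]+c*P[:,1],P[:,2]],1)
def refine(ds,segs,p0,rng=(.012,.012,.06),sig=1.2):
    """max edge strength across projected segments; p=(x,y,yaw)"""
    P,T=samp(segs); gs=[]
    for d in ds:
        g=cv2.GaussianBlur(d["px"].astype(np.float32),(0,0),sig)
        gs.append((cv2.Sobel(g,-1,1,0)/8,cv2.Sobel(g,-1,0,1)/8))
    def f(p):
        s=0
        for d,(gx,gy) in zip(ds,gs):
            a=proj(d,place(p,P)); b=proj(d,place(p,P+T*1e-3)); n=b-a; n/=np.linalg.norm(n,axis=1)[:,None]+1e-9
            m=[cv2.remap(g,a[:,0].astype(np.float32)[None],a[:,1].astype(np.float32)[None],1)[0] for g in(gx,gy)]
            e=np.abs(m[0]*-n[:,1:]+m[1]*n[:,:1]).max(1); s+=np.minimum(e,12).mean()
        return -s
    from scipy.optimize import differential_evolution
    r=differential_evolution(f,[(p0[i]-rng[i],p0[i]+rng[i]) for i in range(3)],seed=0,maxiter=60,popsize=20,tol=1e-6)
    return r.x,-r.fun
def fitpts(d,pts,P,p0):
    """pts in 800-scale px, P object points"""
    P=np.array(P,float);u=np.array(pts)/1.5625
    r=least_squares(lambda p:(proj(d,place(p,P))-u).ravel(),p0); return r.x,np.abs(r.fun).max()
BOX=rect(.124,.2,.066); LID=rect(.134,.21,.015); BAR=rect(.016,.084,.044); REST=rect(.06,.16,.012)
E
python3 - <<'E'
from h import *
w1=load("w1");w2=load("w2")
c=lambda lx,ly,z:[(-lx/2,-ly/2,z),(-lx/2,ly/2,z),(lx/2,ly/2,z),(lx/2,-ly/2,z)]
p,e=fitpts(w1,[(2,190),(307,210),(288,376),(22,356)],c(.124,.2,.066),[.54,.02,0]);print("box",p,e)
print(refine([w1],BOX,p)); print(refine([w1],BOX+rect(.116,.192,.066),p))
p,e=fitpts(w1,[(490,47),(778,57),(738,237),(476,227)],c(.134,.21,.015),[.44,.36,0]);print("lid",p,e)
print(refine([w1],LID,p))
p2,e=fitpts(w1,[(567,146),(695,150)],[(0,-.042,.040),(0,.042,.040)],p);print("bar",p2,e);print(refine([w1],BAR,p2))
p,e=fitpts(w1,[(432,343),(612,336),(613,395),(433,404)],c(.06,.16,.012),[.63,.3,0]);print("rest",p,e)
print(refine([w1],REST,p))
for n,a,b in [("A",(209,112),(193,238)),("B",(284,95),(306,222)),("C",(480,132),(473,254))]:
    a=ray(w2,*np.array(a)/1.5625,.012);b=ray(w2,*np.array(b)/1.5625,.012)
    print(n,(a+b)/2,np.arctan2(*(b-a)[1::-1]),np.linalg.norm(b-a))
a=ray(w2,*np.array((306,359))/1.5625,.012);b=ray(w2,*np.array((383,356))/1.5625,.012);t=ray(w2,467/1.5625,351/1.5625,.01);q=ray(w2,254/1.5625,361/1.5625,.01)
print("burn",(a+b)/2,t,q,np.arctan2(*(t-q)[1::-1]),np.linalg.norm(t-q))
E
```

```text
box [ 0.53103637  0.02467672 -0.09967252] 6.13637336636333
(array([ 0.52966893,  0.02354662, -0.10693998]), np.float64(10.84505384451334))
(array([ 0.5299131 ,  0.02373789, -0.10258425]), np.float64(8.791005063214364))
lid [ 0.4367246   0.36830278 -0.03131478] 2.303334810867966
(array([ 0.43669004,  0.36714407, -0.03751124]), np.float64(10.227749336114009))
bar [ 0.43580638  0.36595602 -0.02086598] 3.3347215844356697
(array([ 0.4351296 ,  0.3663598 , -0.05970878]), np.float64(9.619483996511844))
rest [0.62609658 0.30898436 0.05334804] 2.502470649860925
(array([0.62615092, 0.30812169, 0.05101733]), np.float64(11.37103118698516))
A [ 0.45927898 -0.42255042  0.012     ] -0.2509286376037151 0.0989753057384483
B [ 0.44684585 -0.34797115  0.012     ] 0.11161465986332082 0.09529967070871591
C [ 0.47306918 -0.20723423  0.012     ] -0.010092210386174073 0.0949722553927028
burn [ 0.61375874 -0.31612692  0.012     ] [ 0.60847297 -0.20868562  0.01      ] [ 0.61809601 -0.39634613  0.01      ] 1.6220304724441856 0.18790708493603134
```

```bash
python3 - <<'E'
from h import *
D=pickle.load(open("f0.pkl","rb"))
S=[dict(px=D[n]["pixels"],K=D[n]["mtx"],C=D[n]["cam_to_world"]) for n in("scene","side")]
w1=load("w1")
for n,m,p in [("box",BOX,(.5299,.0236,-.104)),("lid",LID,(.4367,.3675,-.036)),("rest",REST,(.626,.308,.052))]:
    print(n,[refine([s],m,p,(.01,.01,.04))[0].round(4) for s in S],refine(S+[w1],m,p)[0].round(4))
p=np.pi
plan([(down(.473,-.207,.25,p-.01),.7,6),(down(.473,-.207,.177,p-.01),.7,4)])
E
```

```text
box [array([ 0.5338,  0.0189, -0.0861]), array([ 0.535 ,  0.0171, -0.1404])] [ 0.5297  0.0235 -0.1067]
lid [array([ 0.4416,  0.3656, -0.0339]), array([ 0.4351,  0.3637, -0.0416])] [ 0.4352  0.3664 -0.0352]
rest [array([0.6332, 0.3018, 0.012 ]), array([0.6323, 0.3043, 0.0237])] [0.6264 0.3079 0.0558]
6 x [[0.0186, 0.0407, 0.1337], [0.0, -0.0, 0.0006], 0.7]
4 x [[0.0, 0.0, 0.073], [0.0, -0.0, -0.0], 0.7]
```

carry_out --targets '[[[0.0186,0.0407,0.1337],[0,0,0.0006],0.7],[[0.0186,0.0407,0.1337],[0,0,0.0006],0.7],[[0.0186,0.0407,0.1337],[0,0,0.0006],0.7],[[0.0186,0.0407,0.1337],[0,0,0.0006],0.7],[[0.0186,0.0407,0.1337],[0,0,0.0006],0.7],[[0.0186,0.0407,0.1337],[0,0,0.0006],0.7],[[0,0,0],[0,0,0],0.7]]'

```text
clock: 3.62
position: [0.4723, -0.2065, 0.2489]
tool_rot: [3.14, -0.003, 3.133]
force: [0.2, -0.8, 0.8]
grip_width: 0.0594
```

```bash
python3 - <<'E'
from h import *
snap("wrist","w3")
E
```

```text
(no output)
```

View pics/w3.png

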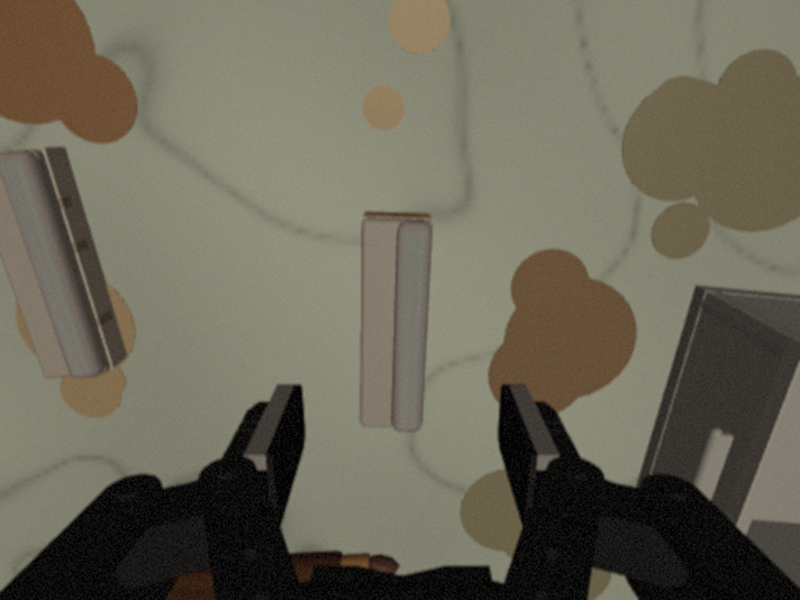

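Sample C is in view with corners (362,217), (432,220), (422,430) and (360,427), between the open fingers.

```bash
python3 - <<'E'
from h import *
d=load("w3")
q=[ray(d,u/1.5625,v/1.5625,.02)[:2] for u,v in[(362,217),(432,220),(422,430),(360,427)]]
q=np.array(q);print(q.round(4),q.mean(0))
# fingertips midpoint check
print(ray(d,283/1.5625,387/1.5625,.249-.165),ray(d,514/1.5625,387/1.5625,.249-.165))
E
```

```text
[[ 0.4241 -0.2192]
 [ 0.4255 -0.192 ]
 [ 0.5201 -0.1956]
 [ 0.5183 -0.2233]] [ 0.47201084 -0.20755275]
[ 0.46295076 -0.23935317  0.084     ] [ 0.46366428 -0.17129048  0.084     ]
```

carry_out --targets '[[[0,-0.003,0.09],[0,0,0.004],0.7],[[0,0,0.09],[0,0,0.004],0.7],[[0,0,0.07],[0,0,0],0.7],[[0,0,0.038],[0,0,0],0.7],[[0,0,0],[0,0,0],0.7]]'

```text
clock: 4.3
position: [0.4727, -0.2093, 0.1782]
tool_rot: [3.141, -0.0, 3.105]
force: [0.0, 0.4, 0.4]
grip_width: 0.0598
```

carry_out --targets '[[[0,0,0],[0,0,0],0],[[0,0,0],[0,0,0],0],[[0,0,0],[0,0,0],0],[[0,0,0],[0,0,0],0],[[0,0,0],[0,0,0],0],[[0,0,0],[0,0,0],0]]' --force 50

```text
clock: 5.05
position: [0.4728, -0.2094, 0.1789]
tool_rot: [-3.141, 0.001, 3.104]
force: [-1.9, 1.3, 9.2]
grip_width: 0.0275
```

carry_out --targets '[[[0,0,-0.05],[0,0,0],0],[[0,0,-0.1],[0,0,0],0],[[0,0,-0.15],[0,0,0],0],[[0,0,-0.15],[0,0,0],0],[[0,0,0],[0,0,0],0]]'

```text
clock: 5.68
position: [0.4731, -0.2096, 0.2938]
tool_rot: [-3.14, 0.005, 3.104]
force: [-0.5, -1.1, -0.2]
grip_width: 0.027
```

```bash
python3 - <<'E'
from h import *
snap("wrist","w4")
b=(.5297,.0235,-.105)
for y in(-.052,0,.052): print(y,place(b,np.array([[0,y,0.]]))[0])
q=place(b,np.array([[0,-.052,0.]]))[0]
plan([(down(q[0]-.01,q[1]-.02,.29,np.pi-.105),0,6)])
E
```

```text
-0.052 [ 0.52425003 -0.02821361  0.        ]
0 [0.5297 0.0235 0.    ]
0.052 [0.53514997 0.07521361 0.        ]
6 x [[-0.0206, 0.109, 0.0015], [-0.0, 0.0002, 0.0036], 0]
```

carry_out --targets '[[[-0.0206,0.109,0.0015],[0,0,0.0036],0],[[-0.0206,0.109,0.0015],[0,0,0.0036],0],[[-0.0206,0.109,0.0015],[0,0,0.0036],0],[[-0.0206,0.109,0.0015],[0,0,0.0036],0],[[-0.0206,0.109,0.0015],[0,0,0.0036],0],[[-0.0206,0.109,0.0015],[0,0,0.0036],0],[[0,0,0],[0,0,0],0],[[0,0,0],[0,0,0],0]]'

```text
clock: 6.72
position: [0.5138, -0.0487, 0.288]
tool_rot: [-3.141, -0.001, 3.036]
force: [-0.3, -0.6, 0.8]
grip_width: 0.027
```

```bash
python3 - <<'E'
from h import *
d=snap("wrist","w5")
for m in (BOX,BOX[:1]+BOX[2:],rect(.116,.192,.066)): print(refine([d],m,(.5297,.0235,-.105)))
E
```

```text
(array([ 0.53204402,  0.03080402, -0.0971353 ]), np.float64(6.066342616426328))
(array([ 0.53254532,  0.03053809, -0.10355719]), np.float64(7.410909692662158))
(array([ 0.52716792,  0.0205222 , -0.10359291]), np.float64(6.954215580122006))
```

View pics/w5.png

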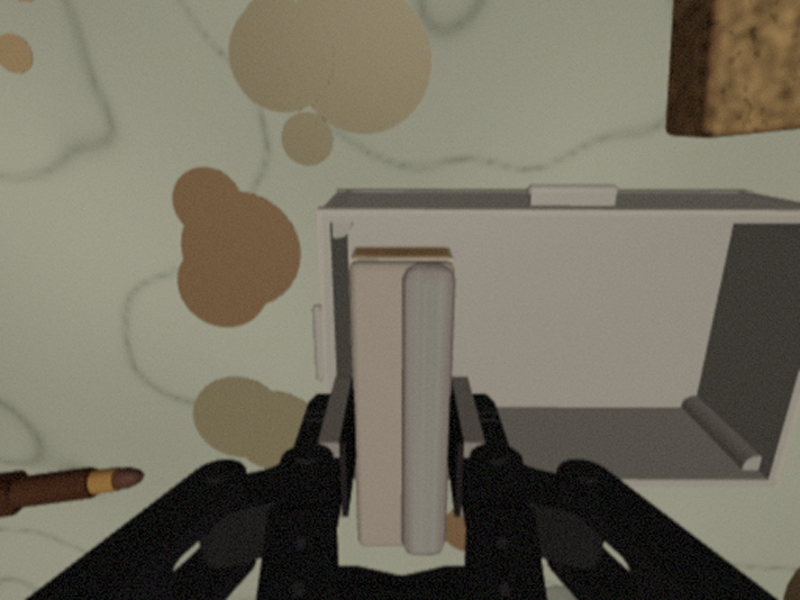

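The sample is held level. The box's near-left rim corner is at (319,210) and its far-right corner at about (776,483).

```bash
python3 - <<'E'
from h import *
d=load("w5")
p,e=fitpts(d,[(319,209),(776,484),(800,213)],[(-.062,-.1,.066),(.062,.1,.066),(-.062,.093,.066)],[.53,.02,-.1]);print(p,e)
for q in(p,(.5297,.0235,-.105)): print((proj(d,place(q,np.array([a for a,b in BOX]))) *1.5625).round(0).tolist())
print(refine([d],BOX[3:]+BOX[2:3]+rect(.116,.192,.066)[2:4],p,(.008,.008,.03)))
E
```

```text
[ 0.53215758  0.01583192 -0.0972425 ] 14.011098419055884
[[305.0, 215.0], [324.0, 488.0], [767.0, 486.0], [841.0, 211.0]]
[[325.0, 204.0], [339.0, 481.0], [783.0, 481.0], [864.0, 204.0]]
(array([ 0.52656954,  0.01605097, -0.11853216]), np.float64(4.783553402748191))
```

```bash
python3 - <<'E'
from h import *
y=np.pi-.105
plan([(down(.526,-.031,.25,y),0,2),(down(.526,-.031,.185,y),0,5),(down(.526,-.031,.185,y),.42,4),(down(.526,-.031,.29,y),.42,4),(down(.447,-.348,.26,np.pi+.11),.7,8)])
E
```

```text
2 x [[-0.0206, 0.0383, 0.0762], [-0.0001, -0.0001, -0.0001], 0]
5 x [[-0.0, -0.0, 0.052], [0.0, -0.0, 0.0], 0]
4 x [[0.0, -0.0, 0.0], [0.0, -0.0, 0.0], 0.42]
4 x [[-0.0, 0.0, -0.105], [0.0, -0.0, 0.0], 0.42]
8 x [[0.0378, -0.1592, 0.015], [-0.0, 0.0, -0.0086], 0.7]
```

carry_out --targets '[[[-0.0206,0.0383,0.0762],[0,0,0],0],[[-0.0206,0.0383,0.0762],[0,0,0],0],[[0,0,0.07],[0,0,0],0],[[0,0,0.07],[0,0,0],0],[[0,0,0.06],[0,0,0],0],[[0,0,0.04],[0,0,0],0],[[0,0,0.02],[0,0,0],0],[[0,0,0],[0,0,0],0]]'

```text
clock: 7.78
position: [0.5265, -0.0296, 0.1851]
tool_rot: [3.141, 0.0, 3.037]
force: [-0.4, 5.4, -0.6]
grip_width: 0.0268
```

carry_out --targets '[[[0,0,0],[0,0,0],0.42],[[0,0,0],[0,0,0],0.42],[[0,0,0],[0,0,0],0.42],[[0,0,-0.1],[0,0,0],0.42],[[0,0,-0.15],[0,0,0],0.42],[[0,0,-0.17],[0,0,0],0.42],[[0,0,0],[0,0,0],0.42]]'

```text
clock: 8.65
position: [0.5271, -0.0304, 0.2932]
tool_rot: [3.141, 0.005, 3.036]
force: [-0.3, 0.9, -0.9]
grip_width: 0.0357
```

carry_out --targets '[[[0.0378,-0.1592,0.015],[0,0,-0.0086],0.7],[[0.0378,-0.1592,0.015],[0,0,-0.0086],0.7],[[0.0378,-0.1592,0.015],[0,0,-0.0086],0.7],[[0.0378,-0.1592,0.015],[0,0,-0.0086],0.7],[[0.0378,-0.1592,0.015],[0,0,-0.0086],0.7],[[0.0378,-0.1592,0.015],[0,0,-0.0086],0.7],[[0.0378,-0.1592,0.015],[0,0,-0.0086],0.7],[[0.0378,-0.1592,0.015],[0,0,-0.0086],0.7]]'

```text
clock: 9.65
position: [0.447, -0.3485, 0.2597]
tool_rot: [3.141, -0.0, -3.03]
force: [0.9, 0.1, 0.8]
grip_width: 0.06
```

carry_out --targets '[[[0,0,0],[0,0,0],0.7],[[0,0,0],[0,0,0],0.7]]'

```text
clock: 9.9
position: [0.4475, -0.3467, 0.2599]
tool_rot: [3.141, -0.0, -3.031]
force: [-0.8, 0.2, 0.1]
grip_width: 0.0601
```

```bash
python3 - <<'E'
from h import *
snap("wrist","w6")
snap("scene","s6")
E
```

```text
(no output)
```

View pics/w6.png

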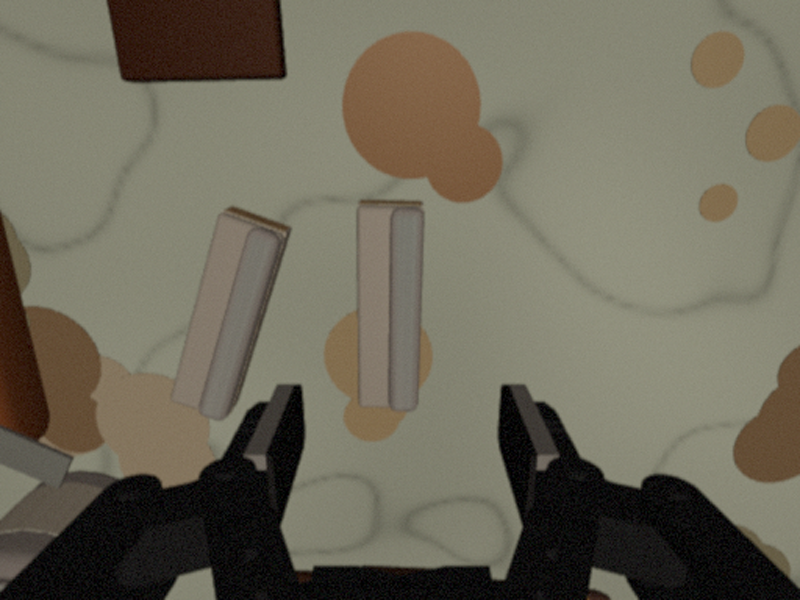

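Sample B's corners are (358,205), (423,206), (416,411) and (358,408), and it lies centred between the fingers. Sample A's corners are (225,210), (290,228), (228,418) and (172,402).

```bash
python3 - <<'E'
from h import *
d=load("w6")
for c in [[(358,205),(423,206),(416,411),(358,408)],[(225,210),(290,228),(228,418),(172,402)]]:
    q=np.array([ray(d,u/1.5625,v/1.5625,.02)[:2] for u,v in c]); m=(q[2]+q[3]-q[0]-q[1])
    print(q.mean(0).round(4),np.arctan2(m[1],m[0]).round(3),q.round(3).tolist())
E
```

```text
[ 0.4453 -0.3508] 0.087 [[0.399, -0.368], [0.397, -0.342], [0.492, -0.333], [0.493, -0.36]]
[ 0.456  -0.4209] -0.262 [[0.407, -0.422], [0.412, -0.395], [0.505, -0.42], [0.5, -0.446]]
```

```bash
python3 - <<'E'
from h import *
y=np.pi-.105
plan([(down(.4453,-.3508,.21,np.pi+.087),.55,2),(down(.4453,-.3508,.180,np.pi+.087),.55,2),(down(.4453,-.3508,.29,np.pi+.087),0,3),(down(.5315,.021,.29,y),0,8),(down(.5315,.021,.1865,y),0,4)])
E
```

```text
2 x [[0.0063, -0.0086, 0.1003], [0.0001, -0.0, 0.004], 0.55]
2 x [[-0.0, -0.0, 0.06], [0.0, 0.0, 0.0], 0.55]
3 x [[-0.0, 0.0, -0.1467], [0.0, 0.0, 0.0], 0]
8 x [[-0.0437, 0.1861, 0.0], [-0.0, -0.0, 0.0076], 0]
4 x [[-0.0, -0.0, 0.1035], [0.0, -0.0, 0.0], 0]
```

carry_out --targets '[[[0.0063,-0.0086,0.1],[0,0,0.004],0.55],[[0.0063,-0.0086,0.1],[0,0,0.004],0.55],[[0,0,0.07],[0,0,0],0.55],[[0,0,0.05],[0,0,0],0.55],[[0,0,0],[0,0,0],0.55]]'

```text
clock: 10.62
position: [0.4449, -0.3515, 0.1798]
tool_rot: [3.141, -0.001, -3.055]
force: [-0.7, 0.3, 0.6]
grip_width: 0.0471
```

carry_out --targets '[[[0,0,0],[0,0,0],0],[[0,0,0],[0,0,0],0],[[0,0,0],[0,0,0],0],[[0,0,0],[0,0,0],0],[[0,0,-0.1],[0,0,0],0],[[0,0,-0.17],[0,0,0],0],[[0,0,-0.17],[0,0,0],0]]'

```text
clock: 11.5
position: [0.4448, -0.3518, 0.2919]
tool_rot: [-3.142, 0.0, -3.056]
force: [-0.5, -0.2, -0.9]
grip_width: 0.0267
```

carry_out --targets '[[[-0.0437,0.1861,0],[0,0,0.0076],0],[[-0.0437,0.1861,0],[0,0,0.0076],0],[[-0.0437,0.1861,0],[0,0,0.0076],0],[[-0.0437,0.1861,0],[0,0,0.0076],0],[[-0.0437,0.1861,0],[0,0,0.0076],0],[[-0.0437,0.1861,0],[0,0,0.0076],0],[[-0.0437,0.1861,0],[0,0,0.0076],0],[[-0.0437,0.1861,0],[0,0,0.0076],0]]'

```text
clock: 12.5
position: [0.5315, 0.0216, 0.2908]
tool_rot: [3.141, 0.001, 3.036]
force: [-0.1, 0.3, -0.6]
grip_width: 0.0272
```

```bash
python3 - <<'E'
from h import *
from workcell import bot
s=bot.observe();print(s["position"],s["tool_rot"],s["grip_width"])
plan([(down(.5315,.021,.1865,np.pi-.105),0,4)])
E
```

```text
[0.53154935 0.02161267 0.2908177 ] [3.14132638e+00 7.64897369e-04 3.03575635e+00] 0.027190666461629143
4 x [[0.0, -0.0006, 0.1043], [0.0, 0.0001, -0.0001], 0]
```

carry_out --targets '[[[0,0,0.11],[0,0,0],0],[[0,0,0.13],[0,0,0],0],[[0,0,0.1],[0,0,0],0],[[0,0,0.05],[0,0,0],0],[[0,0,0.027],[0,0,0],0],[[0,0,0],[0,0,0],0]]'

```text
clock: 13.25
position: [0.5314, 0.02, 0.1864]
tool_rot: [3.142, 0.0, 3.036]
force: [-0.6, 0.1, -0.9]
grip_width: 0.0269
```

carry_out --targets '[[[0,0,0],[0,0,0],0.42],[[0,0,0],[0,0,0],0.42],[[0,0,0],[0,0,0],0.42],[[0,0,-0.1],[0,0,0],0.42],[[0,0,-0.15],[0,0,0],0.42],[[0,0,-0.17],[0,0,0],0.42]]'

```text
clock: 14.0
position: [0.5311, 0.02, 0.2921]
tool_rot: [-3.141, -0.001, 3.036]
force: [0.4, -0.2, -0.2]
grip_width: 0.0355
```

```bash
python3 - <<'E'
from h import *
plan([(down(.456,-.4209,.26,np.pi-.262),.6,8)])
E
```

```text
8 x [[-0.0011, -0.2238, 0.0161], [-0.0, -0.0, 0.0062], 0.6]
```

carry_out --targets '[[[-0.0011,-0.2238,0.0161],[0,0,0.0062],0.6],[[-0.0011,-0.2238,0.0161],[0,0,0.0062],0.6],[[-0.0011,-0.2238,0.0161],[0,0,0.0062],0.6],[[-0.0011,-0.2238,0.0161],[0,0,0.0062],0.6],[[-0.0011,-0.2238,0.0161],[0,0,0.0062],0.6],[[-0.0011,-0.2238,0.0161],[0,0,0.0062],0.6],[[-0.0011,-0.2238,0.0161],[0,0,0.0062],0.6],[[-0.0011,-0.2238,0.0161],[0,0,0.0062],0.6]]'

```text
clock: 15.0
position: [0.4558, -0.4226, 0.2589]
tool_rot: [3.142, 0.0, 2.88]
force: [-0.3, -1.0, 0.2]
grip_width: 0.0514
```

carry_out --targets '[[[0,0,0],[0,0,0],0.6]]'

```text
clock: 15.12
position: [0.4538, -0.425, 0.2587]
tool_rot: [-3.139, -0.0, 2.874]
force: [1.0, 1.5, -0.7]
grip_width: 0.0512
```

```bash
python3 - <<'E'
from h import *
d=snap("wrist","w7")
S=rect(.095,.028,.0)
top=lambda q:ray(d,*q,.02)
print(refine([d],rect(.095,.028,.0)[0:1]+rect(.095,.026,.022)[2:3]+rect(.095,.026,.022)[1:2],(.456,-.421,-.262),(.04,.04,.3)))
print(refine([load("w6")],rect(.095,.028,.0)[0:1]+rect(.095,.026,.022)[2:3]+rect(.095,.026,.022)[1:2],(.456,-.421,-.262)))
# warp check: compare w7 against prediction of bench texture around sample: sample w6 patch on plane z=.02
def plane(d):
    X,Y=np.meshgrid(np.linspace(.38,.53,150),np.linspace(-.48,-.36,120)); P=np.stack([X.ravel(),Y.ravel(),0*X.ravel()+.02],1)
    u=proj(d,P).astype(np.float32); return cv2.remap(d["px"],u[:,0].reshape(X.shape),u[:,1].reshape(X.shape),1).astype(float)
a,b=plane(load("w6")),plane(d); a-=a.mean((0,1));b-=b.mean((0,1)); print("corr",(a*b).sum()/np.sqrt((a*a).sum()*(b*b).sum()))
E
```

```text
(array([ 0.47889076, -0.39849787, -0.24521187]), np.float64(5.304987992294143))
(array([ 0.45743678, -0.41963881, -0.27388162]), np.float64(5.270228001443979))
corr 0.47275359131884365
```

View pics/w7.png

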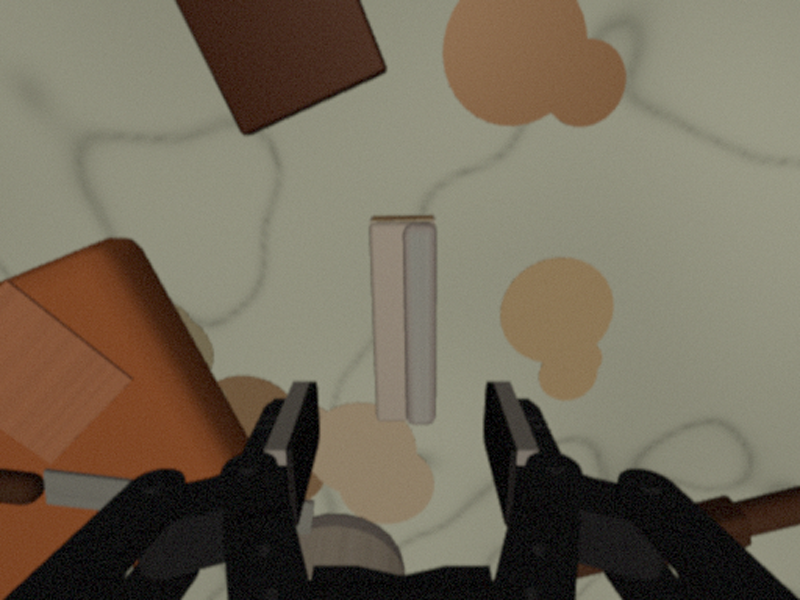

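Sample A is centred between the fingers, with corners (371,222), (436,222), (435,423) and (378,420).

```bash
python3 - <<'E'
from h import *
d=load("w7")
q=np.array([ray(d,u/1.5625,v/1.5625,.02)[:2] for u,v in [(371,222),(436,222),(435,423),(378,420)]]); m=(q[2]+q[3]-q[0]-q[1])
c=q.mean(0);a=np.arctan2(m[1],m[0]);print(c,a)
y=np.pi-.105
t=place((.5315,.021,-.105),np.array([[0,.052,0]]))[0];print(t)
plan([(down(*c,.21,np.pi+a),.6,2),(down(*c,.180,np.pi+a),.6,2),(down(*c,.29,np.pi+a),0,3),(down(t[0],t[1],.29,y),0,9),(down(t[0],t[1],.1865,y),0,4)])
E
```

```text
[ 0.45731784 -0.42273603] -0.250817318102144
[0.53694997 0.07271361 0.        ]
2 x [[-0.0044, 0.0009, 0.0973], [-0.0001, -0.0001, -0.0021], 0.6]
2 x [[-0.0, -0.0, 0.06], [0.0, 0.0, 0.0], 0.6]
3 x [[0.0, 0.0, -0.1467], [0.0, 0.0, 0.0], 0]
9 x [[0.0059, 0.2231, 0.0], [0.0, 0.0, -0.0052], 0]
4 x [[-0.0, -0.0, 0.1035], [0.0, -0.0, 0.0], 0]
```

carry_out --targets '[[[-0.003,0.0005,0.0973],[0,0,-0.0015],0.6],[[-0.003,0.0005,0.0973],[0,0,-0.0015],0.6],[[0,0,0.07],[0,0,0],0.6],[[0,0,0.05],[0,0,0],0.6],[[0,0,0],[0,0,0],0.6]]'

```text
clock: 15.8
position: [0.4579, -0.4206, 0.1797]
tool_rot: [3.141, -0.001, 2.89]
force: [0.7, -0.1, 0.2]
grip_width: 0.0509
```

carry_out --targets '[[[0,0,0],[0,0,0],0],[[0,0,0],[0,0,0],0],[[0,0,0],[0,0,0],0],[[0,0,0],[0,0,0],0],[[0,0,-0.1],[0,0,0],0],[[0,0,-0.17],[0,0,0],0],[[0,0,-0.17],[0,0,0],0]]'

```text
clock: 16.68
position: [0.4578, -0.4209, 0.2918]
tool_rot: [-3.141, 0.0, 2.89]
force: [-0.0, -0.1, -0.7]
grip_width: 0.0269
```

carry_out --targets '[[[0.0059,0.2231,0],[0,0,-0.0052],0],[[0.0059,0.2231,0],[0,0,-0.0052],0],[[0.0059,0.2231,0],[0,0,-0.0052],0],[[0.0059,0.2231,0],[0,0,-0.0052],0],[[0.0059,0.2231,0],[0,0,-0.0052],0],[[0.0059,0.2231,0],[0,0,-0.0052],0],[[0.0059,0.2231,0],[0,0,-0.0052],0],[[0.0059,0.2231,0],[0,0,-0.0052],0]]'

```text
clock: 17.68
position: [0.5325, 0.0206, 0.2908]
tool_rot: [3.141, 0.001, 3.021]
force: [2.1, 0.4, -1.4]
grip_width: 0.0264
```

carry_out --targets '[[[0.0059,0.2231,0],[0,0,-0.0052],0],[[0,0,0],[0,0,0],0]]'

```text
clock: 17.92
position: [0.5377, 0.0789, 0.2905]
tool_rot: [3.14, 0.001, 3.044]
force: [-0.2, -0.2, -0.1]
grip_width: 0.0268
```

```bash
python3 - <<'E'
from h import *
plan([(down(.53695,.0727,.1865,np.pi-.105),0,4)])
E
```

```text
4 x [[0.0001, -0.0064, 0.104], [0.0001, 0.0, 0.0006], 0]
```

carry_out --targets '[[[0,-0.0128,0.11],[0,0,0.0024],0],[[0,-0.0128,0.13],[0,0,0],0],[[0,0,0.1],[0,0,0],0],[[0,0,0.05],[0,0,0],0],[[0,0,0.026],[0,0,0],0],[[0,0,0],[0,0,0],0]]'

```text
clock: 18.68
position: [0.5371, 0.0673, 0.1865]
tool_rot: [-3.141, 0.0, 3.029]
force: [0.5, -3.7, -0.0]
grip_width: 0.0266
```

carry_out --targets '[[[0,0,0],[0,0,0],0.42],[[0,0,0],[0,0,0],0.42],[[0,0,0],[0,0,0],0.42],[[0,0,-0.1],[0,0,0],0.42],[[0,0,-0.15],[0,0,0],0.42],[[0,0,-0.17],[0,0,0],0.42]]'

```text
clock: 19.42
position: [0.5369, 0.0681, 0.293]
tool_rot: [3.141, 0.0, 3.03]
force: [0.1, 0.7, 1.4]
grip_width: 0.036
```

carry_out --targets '[[[0.06,-0.07,-0.1],[0,0,0],0.6],[[0.06,-0.07,-0.1],[0,0,0],0.8],[[0.06,-0.07,0],[0,0,0],1],[[0,0,0],[0,0,0],1],[[0,0,0],[0,0,0],1]]'

```text
clock: 20.05
position: [0.4868, 0.0213, 0.3417]
tool_rot: [3.141, 0.001, 3.03]
force: [-0.4, -0.2, -0.4]
grip_width: 0.0858
```

```bash
python3 - <<'E'
from h import *
from workcell import bot
print(bot.observe()["position"])
d=snap("wrist","w8")
for m in (BOX,rect(.116,.192,.066),BOX+rect(.116,.192,.066)): print(refine([d],m,(.5315,.021,-.105),(.008,.008,.03)))
E
```

```text
[0.48677695 0.02129587 0.3417179 ]
(array([ 0.52963431,  0.01781428, -0.10744163]), np.float64(8.167097147071543))
(array([ 0.53189306,  0.02058565, -0.10194137]), np.float64(8.524682436790787))
(array([ 0.53100784,  0.01880592, -0.11694227]), np.float64(7.2773162693408215))
```

View pics/w8.png

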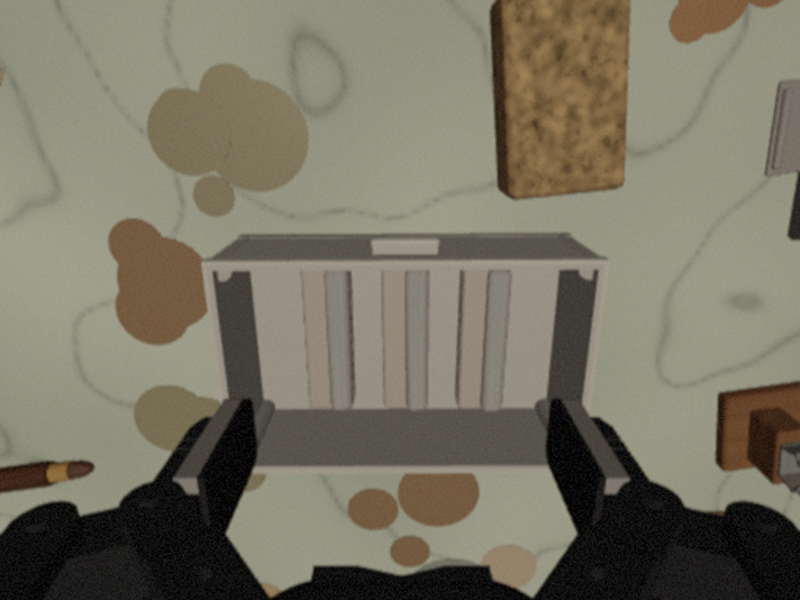

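All three samples lie flat in the box. The near rim corners are (204,262) and (606,261), and the far rim line is at row 472.

```bash
python3 - <<'E'
from h import *
d=load("w8"); P=[(-.062,-.1,.066),(-.062,.1,.066)]
p,e=fitpts(d,[(204,261),(606,260)],P,[.53,.02,-.1]);print(p,e)
for q in(p,(.5319,.0206,-.102),(.5296,.0178,-.1074)):
    print((proj(d,place(q,np.array([a for a,b in BOX])))*1.5625).round(0).tolist(),(proj(d,place(q,np.array([a for a,b in rect(.116,.192,.066)])))*1.5625).round(0).tolist())
# profile down column 400 and rows
g=cv2.GaussianBlur(d["px"].astype(np.float32),(0,0),.8).mean(2)
print("col300",[(i,int(g[i,230])) for i in range(160,180)],[(i,int(g[i,256])) for i in range(294,308)])
print("row",[(i,int(g[200,i])) for i in range(128,150)],[(i,int(g[200,i])) for i in range(370,392)])
E
```

```text
[ 0.53164839  0.02025824 -0.10972417] 1.0743651739532538
[[202.0, 261.0], [230.0, 471.0], [580.0, 470.0], [608.0, 260.0]] [[211.0, 269.0], [236.0, 465.0], [573.0, 464.0], [599.0, 268.0]]
[[202.0, 263.0], [232.0, 472.0], [581.0, 469.0], [608.0, 259.0]] [[212.0, 271.0], [238.0, 467.0], [575.0, 464.0], [599.0, 267.0]]
[[196.0, 258.0], [225.0, 469.0], [576.0, 467.0], [602.0, 256.0]] [[205.0, 266.0], [232.0, 463.0], [569.0, 461.0], [593.0, 264.0]]
col300 [(160, 84), (161, 83), (162, 82), (163, 82), (164, 84), (165, 93), (166, 110), (167, 131), (168, 143), (169, 146), (170, 145), (171, 144), (172, 145), (173, 145), (174, 145), (175, 145), (176, 144), (177, 144), (178, 144), (179, 144)] [(294, 82), (295, 82), (296, 85), (297, 98), (298, 118), (299, 134), (300, 142), (301, 145), (302, 144), (303, 140), (304, 135), (305, 129), (306, 123), (307, 116)]
row [(128, 91), (129, 92), (130, 99), (131, 113), (132, 131), (133, 144), (134, 148), (135, 147), (136, 144), (137, 140), (138, 127), (139, 99), (140, 74), (141, 62), (142, 60), (143, 60), (144, 62), (145, 62), (146, 62), (147, 63), (148, 63), (149, 62)] [(370, 59), (371, 59), (372, 59), (373, 60), (374, 60), (375, 59), (376, 58), (377, 60), (378, 68), (379, 94), (380, 126), (381, 141), (382, 144), (383, 147), (384, 149), (385, 149), (386, 146), (387, 144), (388, 143), (389, 143), (390, 144), (391, 144)]
```

The box fits at about (.5316, .0203, -.108). I'll turn to the lid-carrying yaw and re-measure both box and lid from that view, so any camera bias cancels.

```bash
python3 - <<'E'
from h import *
plan([(down(.53,.055,.35,np.pi/2-.1),1,10),(down(.437,.40,.35,np.pi/2-.037),1,8)])
E
```

```text
10 x [[-0.0023, 0.0242, -0.0034], [0.0, 0.0, 0.0496], 1]
8 x [[0.1687, -0.0589, 0.0], [-0.0, 0.0, -0.0025], 1]
```

carry_out --targets '[[[-0.0023,0.0242,-0.0034],[0,0,0.0496],1],[[-0.0023,0.0242,-0.0034],[0,0,0.0496],1],[[-0.0023,0.0242,-0.0034],[0,0,0.0496],1],[[-0.0023,0.0242,-0.0034],[0,0,0.0496],1],[[-0.0023,0.0242,-0.0034],[0,0,0.0496],1],[[-0.0023,0.0242,-0.0034],[0,0,0.0496],1],[[-0.0023,0.0242,-0.0034],[0,0,0.0496],1],[[-0.0023,0.0242,-0.0034],[0,0,0.0496],1]]'

```text
clock: 21.1
position: [0.518, 0.0549, 0.3479]
tool_rot: [-3.142, 0.0, 1.779]
force: [-0.0, -0.7, -0.3]
grip_width: 0.0851
```

carry_out --targets '[[[-0.0023,0.0242,-0.0034],[0,0,0.0496],1],[[-0.0023,0.0242,-0.0034],[0,0,0.0496],1],[[0,0,0],[0,0,0],1],[[0,0,0],[0,0,0],1],[[0,0,0],[0,0,0],1]]'

```text
clock: 21.72
position: [0.5295, 0.0546, 0.3497]
tool_rot: [-3.141, -0.0, 1.473]
force: [-0.0, 0.7, -0.2]
grip_width: 0.0854
```

```bash
python3 - <<'E'
from h import *
from workcell import bot
s=bot.observe();print(s["position"],s["tool_rot"])
d=snap("wrist","w9")
I=rect(.116,.192,.066)
for m in (BOX,I,I+BOX): print(refine([d],m,(.5316,.0203,-.108),(.008,.008,.03)))
plan([(down(.437,.40,.35,np.pi/2-.037),1,8)])
E
```

```text
[0.52951282 0.05462478 0.34970609] [-3.14148586e+00 -1.80627765e-04  1.47346062e+00]
(array([ 0.5349853 ,  0.02326049, -0.10894559]), np.float64(8.608106274027925))
(array([ 0.53216341,  0.02071888, -0.10890186]), np.float64(9.466383088204347))
(array([ 0.53302367,  0.02001012, -0.10687697]), np.float64(7.843547034601924))
8 x [[0.169, -0.0585, -0.0001], [-0.0, -0.0, -0.0024], 1]
```

carry_out --targets '[[[0.169,-0.0585,0],[0,0,-0.0024],1],[[0.169,-0.0585,0],[0,0,-0.0024],1],[[0.169,-0.0585,0],[0,0,-0.0024],1],[[0.169,-0.0585,0],[0,0,-0.0024],1],[[0.169,-0.0585,0],[0,0,-0.0024],1],[[0.169,-0.0585,0],[0,0,-0.0024],1],[[0.169,-0.0585,0],[0,0,-0.0024],1],[[0.169,-0.0585,0],[0,0,-0.0024],1]]'

```text
clock: 22.78
position: [0.4371, 0.4015, 0.3498]
tool_rot: [3.142, -0.0, 1.533]
force: [1.0, -0.3, -0.1]
grip_width: 0.0849
```

carry_out --targets '[[[0,0,0],[0,0,0],1],[[0,0,0],[0,0,0],1],[[0,0,0],[0,0,0],1]]'

```text
clock: 23.15
position: [0.4381, 0.3991, 0.3499]
tool_rot: [3.142, 0.0, 1.53]
force: [-0.1, 0.3, 0.5]
grip_width: 0.0851
```

```bash
python3 - <<'E'
from h import *
from workcell import bot
s=bot.observe();print(s["position"],s["tool_rot"])
d=snap("wrist","w10")
for m in (LID,BAR,LID+BAR): print(refine([d],m,(.4365,.367,-.037),(.012,.012,.04)))
E
```

```text
[0.43813918 0.39913955 0.34986127] [3.14151530e+00 7.55434849e-05 1.53038650e+00]
(array([ 0.43660643,  0.37061752, -0.03501767]), np.float64(10.495675262364225))
(array([ 0.43596396,  0.37376324, -0.04053639]), np.float64(11.140721890427479))
(array([ 0.43657744,  0.37049487, -0.03511796]), np.float64(9.980655904264975))
```

View pics/w10.png

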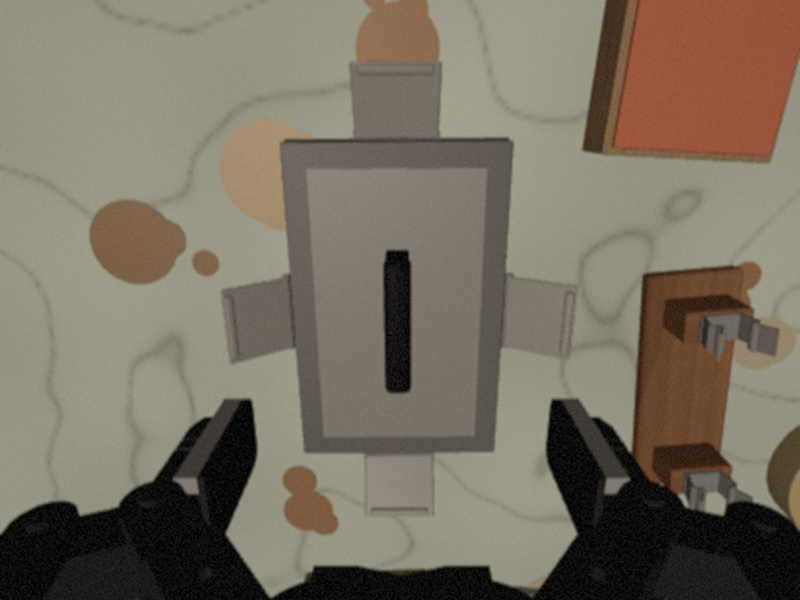

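The lid outline has corners (282,140), (512,139), (495,452) and (305,453), and the bar runs from (398,252) to (398,392).

```bash
python3 - <<'E'
from h import *
d=load("w10")
for z in (0,.015): print(z,fitpts(d,[(282,140),(512,139),(495,452),(305,453)],[(-.067,.105,z),(.067,.105,z),(.067,-.105,z),(-.067,-.105,z)],[.4366,.37,-.035]))
for q in [(.4366,.3705,-.035)]:
    for m in (LID,rect(.134,.21,.0),BAR,rect(.016,.084,.028)): print((proj(d,place(q,np.array([a for a,b in m])))*1.5625).round(0).tolist())
g=cv2.GaussianBlur(d["px"].astype(np.float32),(0,0),.8).mean(2)
print([int(v) for v in g[150:260,254]])
E
```

```text
0 (array([ 0.43638587,  0.36613687, -0.03402684]), np.float64(5.298803631002897))
0.015 (array([ 0.43660092,  0.36956646, -0.03407479]), np.float64(2.0215030857640954))
[[304.0, 452.0], [495.0, 451.0], [515.0, 137.0], [279.0, 139.0]]
[[308.0, 440.0], [492.0, 439.0], [510.0, 136.0], [285.0, 138.0]]
[[386.0, 393.0], [412.0, 393.0], [412.0, 259.0], [383.0, 259.0]]
[[386.0, 380.0], [411.0, 380.0], [412.0, 252.0], [384.0, 252.0]]
[122, 122, 122, 123, 122, 122, 121, 121, 114, 92, 54, 20, 8, 7, 10, 9, 10, 13, 14, 17, 19, 19, 21, 21, 22, 19, 18, 18, 19, 19, 19, 22, 24, 23, 22, 21, 20, 21, 20, 19, 19, 20, 20, 22, 22, 20, 21, 22, 19, 19, 20, 20, 22, 24, 23, 22, 20, 19, 18, 16, 15, 19, 21, 17, 16, 17, 15, 14, 14, 16, 17, 18, 17, 17, 18, 17, 18, 20, 17, 17, 18, 18, 16, 15, 16, 17, 17, 16, 17, 18, 18, 16, 15, 18, 19, 17, 20, 20, 19, 21, 37, 66, 94, 109, 114, 114, 114, 114, 114, 114]
```

```bash
python3 - <<'E'
from h import *
y=np.pi/2
plan([(down(.4366,.370,.25,y-.035),.6,3),(down(.4366,.370,.192,y-.035),.6,4)])
E
```

```text
3 x [[-0.039, -0.0005, 0.1332], [0.0, -0.0, -0.0006], 0.6]
4 x [[-0.0, -0.0, 0.058], [0.0, -0.0, 0.0], 0.6]
```

carry_out --targets '[[[-0.039,-0.0005,0.1332],[0,0,-0.0006],0.6],[[-0.039,-0.0005,0.1332],[0,0,-0.0006],0.6],[[-0.039,-0.0005,0.1332],[0,0,-0.0006],0.6],[[0,0,0.08],[0,0,0],0.6],[[0,0,0.07],[0,0,0],0.6],[[0,0,0.05],[0,0,0],0.6],[[0,0,0.032],[0,0,0],0.6],[[0,0,0],[0,0,0],0.6]]'

```text
clock: 24.2
position: [0.4361, 0.371, 0.1916]
tool_rot: [-3.141, 0.0, 1.537]
force: [-0.6, -0.1, -0.4]
grip_width: 0.051
```

carry_out --targets '[[[0,0,0],[0,0,0],0],[[0,0,0],[0,0,0],0],[[0,0,0],[0,0,0],0],[[0,0,0],[0,0,0],0],[[0,0,0],[0,0,0],0],[[0,0,0],[0,0,0],0],[[0,0,0],[0,0,0],0]]' --force 90

```text
clock: 25.08
position: [0.4363, 0.3711, 0.1925]
tool_rot: [3.141, -0.001, 1.537]
force: [-2.0, -1.1, 7.4]
grip_width: 0.0142
```

```bash
python3 - <<'E'
from h import *
from workcell import bot
s=bot.observe();print(s["position"],s["tool_rot"],s["force"],s["grip_width"])
E
```

```text
[0.4362791  0.37107878 0.19245341] [ 3.14125333e+00 -7.04315605e-04  1.53729764e+00] [-1.9684897  -1.12743813  7.43510155] 0.014229799407724553
```

```bash
python3 - <<'E'
from h import *
plan([(down(.4363,.371,.30,1.5373),0,4),(down(.532,.0216,.30,1.463),0,8)])
E
```

```text
4 x [[-0.0, 0.0, -0.1075], [0.0, -0.0001, -0.0], 0]
8 x [[-0.1712, 0.0593, 0.0], [-0.0, -0.0, 0.003], 0]
```

carry_out --targets '[[[0,0,-0.05],[0,0,0],0],[[0,0,-0.1],[0,0,0],0],[[0,0,-0.14],[0,0,0],0],[[0,0,-0.14],[0,0,0],0],[[0,0,0],[0,0,0],0]]'

```text
clock: 25.7
position: [0.4365, 0.3713, 0.302]
tool_rot: [3.139, -0.003, 1.537]
force: [0.6, -0.2, -2.3]
grip_width: 0.0144
```

carry_out --targets '[[[-0.1712,0.0593,0],[0,0,0.003],0],[[-0.1712,0.0593,0],[0,0,0.003],0],[[-0.1712,0.0593,0],[0,0,0.003],0],[[-0.1712,0.0593,0],[0,0,0.003],0],[[-0.1712,0.0593,0],[0,0,0.003],0],[[-0.1712,0.0593,0],[0,0,0.003],0],[[-0.1712,0.0593,0],[0,0,0.003],0],[[-0.1712,0.0593,0],[0,0,0.003],0]]'

```text
clock: 26.7
position: [0.5317, 0.0202, 0.2989]
tool_rot: [-3.141, 0.0, 1.462]
force: [0.2, 0.8, -2.5]
grip_width: 0.0143
```

carry_out --targets '[[[0,0,0],[0,0,0],0],[[0,0,0],[0,0,0],0]]'

```text
clock: 26.95
position: [0.5315, 0.0219, 0.2989]
tool_rot: [-3.141, -0.0, 1.462]
force: [-0.3, 0.9, -3.0]
grip_width: 0.0147
```

```bash
python3 - <<'E'
from h import *
from workcell import bot
s=bot.observe();print(s["position"],s["tool_rot"],s["force"],s["grip_width"])
d=snap("wrist","w11")
dz=s["position"][2]-.1925
for z in(.015,): print(refine([d],rect(.134,.21,z+dz),(.532,.0206,-.108),(.01,.01,.04)))
print(refine([d],rect(.016,.084,.044+dz),(.532,.0206,-.108),(.01,.01,.04)))
plan([(down(.532,.0216,.262,1.463),0,4)])
E
```

```text
[0.53146701 0.02186655 0.29886206] [-3.14060219e+00 -7.72229385e-05  1.46184893e+00] [-0.26580854  0.86535761 -2.97479791] 0.014732097685911811
(array([ 0.5315192 ,  0.02012769, -0.11115976]), np.float64(4.579693343873204))
(array([ 0.53289832,  0.02744016, -0.11768951]), np.float64(7.357079444167725))
4 x [[-0.0008, 0.0006, 0.0369], [-0.0001, -0.0, -0.0], 0]
```

View pics/w11.png

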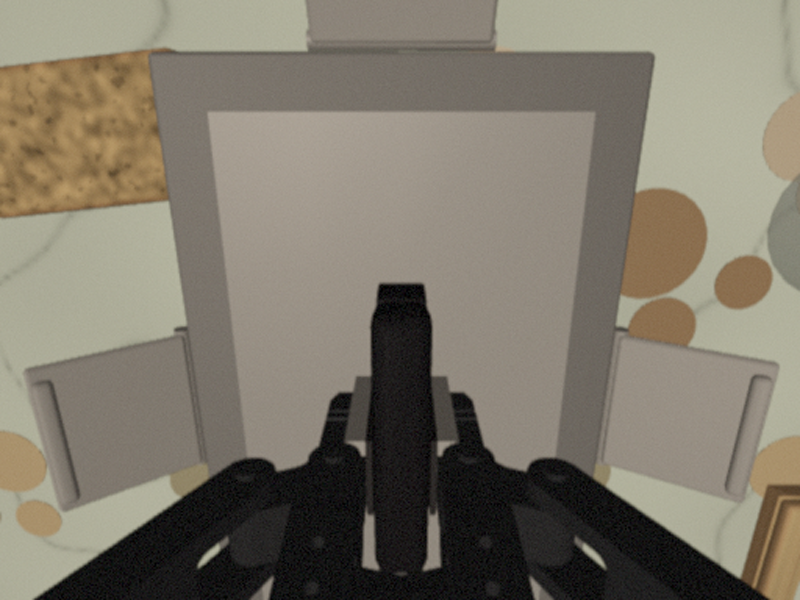

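carry_out --targets '[[[-0.001,0.001,0.06],[0,0,0],0],[[-0.001,0.001,0.05],[0,0,0],0],[[0,0,0.03],[0,0,0],0],[[0,0,0.01],[0,0,0],0],[[0,0,0.01],[0,0,0],0],[[0,0,0.01],[0,0,0],0]]'

```text
clock: 27.75
position: [0.5323, 0.021, 0.2569]
tool_rot: [3.141, -0.0, 1.462]
force: [-0.1, -0.4, -2.0]
grip_width: 0.0142
```

carry_out --targets '[[[0,0,0.01],[0,0,0],0],[[0,0,0.01],[0,0,0],0],[[0,0,0.008],[0,0,0],0]]'

```text
clock: 28.12
position: [0.5322, 0.021, 0.2497]
tool_rot: [3.142, -0.0, 1.462]
force: [-0.1, -0.0, -2.3]
grip_width: 0.0143
```

carry_out --targets '[[[0,0,0.006],[0,0,0],0],[[0,0,0.004],[0,0,0],0],[[0,0,0],[0,0,0],0]]'

```text
clock: 28.5
position: [0.5322, 0.0209, 0.248]
tool_rot: [3.141, -0.001, 1.462]
force: [-6.3, 2.0, 18.7]
grip_width: 0.0146
```

The lid is seated, with contact force at the predicted height. I'll release it and plan the clip strokes.

carry_out --targets '[[[0,0,0],[0,0,0],0.4],[[0,0,0],[0,0,0],0.4],[[0,0,0],[0,0,0],0.4],[[0,0,-0.1],[0,0,0],0.4],[[0,0,-0.14],[0,0,0],0.2],[[0,0,0],[0,0,0],0],[[0,0,0],[0,0,0],0]]'

```text
clock: 29.38
position: [0.5321, 0.0212, 0.3069]
tool_rot: [-3.141, -0.0, 1.462]
force: [-0.2, 0.6, 0.8]
grip_width: 0.0003
```

```bash
cat >> h.py <<'E'
B=(.532,.0206,-.108)
def bx(x,y,z,yaw=np.pi/2):
    q=place(B,np.array([[x,y,0.]]))[0]; return down(q[0],q[1],z,yaw+B[2])
E
python3 - <<'E'
from h import *
from workcell import bot
s=bot.observe();print(s["position"],s["tool_rot"])
plan([(bx(.0945,0,.31),0,3),(bx(.0945,0,.203),0,5),(bx(.086,0,.203),0,1)])
for a,b in [((.0945,0),(.0945,.129)),((.0945,.129),(0,.129)),((0,.129),(-.0945,.129)),((-.0945,.129),(-.0945,0)),]: pass
E
```

```text
[0.53205273 0.02117184 0.30693713] [-3.14136890e+00 -7.85411890e-05  1.46226413e+00]
3 x [[-0.0007, 0.126, -0.0041], [-0.0, -0.0, -0.0001], 0]
5 x [[0.0, 0.0, 0.0856], [-0.0, -0.0, -0.0], 0]
1 x [[0.0, -0.034, 0.0], [-0.0, -0.0, -0.0], 0]
```

carry_out --targets '[[[0,0.126,-0.004],[0,0,0],0],[[0,0.126,-0.004],[0,0,0],0],[[0,0.126,-0.004],[0,0,0],0],[[0,0,0.09],[0,0,0],0],[[0,0,0.09],[0,0,0],0],[[0,0,0.09],[0,0,0],0],[[0,0,0.09],[0,0,0],0],[[0,0,0.068],[0,0,0],0]]'

```text
clock: 30.38
position: [0.6258, 0.0106, 0.2014]
tool_rot: [-3.14, 0.0, 1.462]
force: [-0.3, 0.7, 1.0]
grip_width: 0.0
```

carry_out --targets '[[[0,0,0],[0,0,0],0]]'

```text
clock: 30.5
position: [0.6257, 0.0106, 0.2018]
tool_rot: [-3.139, 0.001, 1.462]
force: [0.0, -0.2, 0.6]
grip_width: 0.0001
```

carry_out --targets '[[[0,-0.02,0],[0,0,0],0],[[0,-0.014,0],[0,0,0],0],[[0,-0.008,0],[0,0,0],0],[[0,0,0],[0,0,0],0]]'

```text
clock: 31.0
position: [0.6165, 0.0118, 0.2044]
tool_rot: [3.138, -0.0, 1.462]
force: [9.5, -2.1, -2.5]
grip_width: -0.0002
```

carry_out --targets '[[[0,-0.008,0],[0,0,0],0],[[0,0,0],[0,0,0],0]]'

```text
clock: 31.25
position: [0.6158, 0.0119, 0.2049]
tool_rot: [3.134, 0.0, 1.462]
force: [20.2, -1.8, -6.8]
grip_width: -0.0
```

carry_out --targets '[[[0,0.03,0],[0,0,0],0],[[0,0.04,0],[0,0,0],0],[[0,0,-0.15],[0,0,0],0],[[0,0,-0.2],[0,0,0],0],[[0,0,-0.1],[0,0,0],0],[[0,0,0],[0,0,0],0]]'

```text
clock: 32.0
position: [0.6316, 0.0102, 0.3177]
tool_rot: [3.139, -0.001, 1.462]
force: [-0.1, 0.1, -0.4]
grip_width: 0.0001
```

```bash
python3 - <<'E'
from h import *
d=snap("wrist","w12")
plan([(bx(0,.132,.32),0,6),(bx(0,.132,.203),0,5)])
E
```

```text
6 x [[0.0877, -0.0666, -0.0025], [0.0, -0.0, -0.0], 0]
5 x [[-0.0, -0.0, 0.0936], [-0.0, -0.0, -0.0], 0]
```

carry_out --targets '[[[0.0877,-0.0666,-0.0025],[0,0,0],0],[[0.0877,-0.0666,-0.0025],[0,0,0],0],[[0.0877,-0.0666,-0.0025],[0,0,0],0],[[0.0877,-0.0666,-0.0025],[0,0,0],0],[[0.0877,-0.0666,-0.0025],[0,0,0],0],[[0.0837,-0.0666,-0.0025],[0,0,0],0],[[0,0,0],[0,0,0],0]]'

```text
clock: 32.92
position: [0.545, 0.1527, 0.3185]
tool_rot: [-3.139, 0.0, 1.465]
force: [0.2, 0.7, -0.2]
grip_width: 0.0001
```

carry_out --targets '[[[0,0,0.1],[0,0,0],0],[[0,0,0.1],[0,0,0],0],[[0,0,0.1],[0,0,0],0],[[0,0,0.1],[0,0,0],0],[[0,0,0.07],[0,0,0],0],[[0,0,0],[0,0,0],0]]'

```text
clock: 33.67
position: [0.5458, 0.1502, 0.2009]
tool_rot: [-3.14, 0.001, 1.461]
force: [-0.1, -0.9, 0.9]
grip_width: -0.0003
```

carry_out --targets '[[[-0.02,0,0],[0,0,0],0],[[-0.014,0,0],[0,0,0],0],[[-0.01,0,0],[0,0,0],0],[[0,0,0],[0,0,0],0]]'

```text
clock: 34.17
position: [0.545, 0.1399, 0.2025]
tool_rot: [3.141, -0.001, 1.462]
force: [0.5, 2.7, 1.6]
grip_width: 0.0004
```

carry_out --targets '[[[-0.006,0,0],[0,0,0],0],[[-0.004,0,0],[0,0,0],0],[[0,0,0],[0,0,0],0]]'

```text
clock: 34.55
position: [0.5448, 0.1391, 0.2025]
tool_rot: [3.141, -0.003, 1.464]
force: [1.5, 12.3, 2.0]
grip_width: 0.0001
```

carry_out --targets '[[[-0.004,0,0],[0,0,0],0],[[-0.004,0,0],[0,0,0],0],[[0,0,0],[0,0,0],0]]'

```text
clock: 34.92
position: [0.5448, 0.1387, 0.2025]
tool_rot: [3.141, -0.005, 1.465]
force: [3.0, 23.1, -0.5]
grip_width: -0.0001
```

carry_out --targets '[[[0.04,0,0],[0,0,0],0],[[0.04,0,0],[0,0,0],0],[[0,0,-0.15],[0,0,0],0],[[0,0,-0.2],[0,0,0],0],[[0,0,-0.11],[0,0,0],0],[[0,0,0],[0,0,0],0]]'

```text
clock: 35.67
position: [0.5468, 0.1555, 0.3188]
tool_rot: [3.139, -0.001, 1.462]
force: [-0.0, 0.3, -0.3]
grip_width: 0.0004
```

```bash
python3 - <<'E'
from h import *
plan([(bx(-.0945,0,.32),0,6),(bx(-.0945,0,.203),0,5)])
E
```

```text
6 x [[-0.0905, -0.0631, -0.0009], [0.0001, -0.0001, -0.0], 0]
5 x [[-0.0, -0.0, 0.0936], [-0.0, -0.0, -0.0], 0]
```

carry_out --targets '[[[-0.0905,-0.0631,-0.0009],[0,0,0],0],[[-0.0905,-0.0631,-0.0009],[0,0,0],0],[[-0.0905,-0.0631,-0.0009],[0,0,0],0],[[-0.0905,-0.0631,-0.0009],[0,0,0],0],[[-0.0905,-0.0631,-0.0009],[0,0,0],0],[[-0.0905,-0.0631,-0.0009],[0,0,0],0],[[0,0,0],[0,0,0],0]]'

```text
clock: 36.55
position: [0.4366, 0.0295, 0.318]
tool_rot: [-3.14, 0.001, 1.46]
force: [0.5, 0.1, 0.1]
grip_width: -0.0002
```

carry_out --targets '[[[0,0,0.1],[0,0,0],0],[[0,0,0.1],[0,0,0],0],[[0,0,0.1],[0,0,0],0],[[0,0,0.1],[0,0,0],0],[[0,0,0.065],[0,0,0],0],[[0,0,0],[0,0,0],0]]'

```text
clock: 37.3
position: [0.4375, 0.0307, 0.201]
tool_rot: [-3.139, 0.001, 1.462]
force: [0.2, -1.6, 0.2]
grip_width: -0.0002
```

carry_out --targets '[[[0,0.02,0],[0,0,0],0],[[0,0.014,0],[0,0,0],0],[[0,0.008,0],[0,0,0],0],[[0,0,0],[0,0,0],0]]'

```text
clock: 37.8
position: [0.4455, 0.0298, 0.2021]
tool_rot: [-3.134, -0.0, 1.463]
force: [-23.7, 1.1, 9.3]
grip_width: 0.0001
```

carry_out --targets '[[[0,-0.04,0],[0,0,0],0],[[0,-0.04,0],[0,0,0],0],[[0,0,-0.15],[0,0,0],0],[[0,0,-0.2],[0,0,0],0],[[0,0,-0.11],[0,0,0],0],[[0,0,0],[0,0,0],0]]'

```text
clock: 38.55
position: [0.4284, 0.032, 0.3189]
tool_rot: [3.138, -0.002, 1.463]
force: [0.0, 0.5, -0.9]
grip_width: -0.0003
```

```bash
python3 - <<'E'
from h import *
plan([(bx(0,-.131,.32),0,6),(bx(0,-.131,.203),0,5)])
E
```

```text
6 x [[-0.0875, 0.0695, -0.0007], [0.0002, -0.0001, -0.0], 0]
5 x [[-0.0, -0.0, 0.0936], [-0.0, -0.0, -0.0], 0]
```

carry_out --targets '[[[-0.0875,0.0695,-0.0007],[0,0,0],0],[[-0.0875,0.0695,-0.0007],[0,0,0],0],[[-0.0875,0.0695,-0.0007],[0,0,0],0],[[-0.0875,0.0695,-0.0007],[0,0,0],0],[[-0.0875,0.0695,-0.0007],[0,0,0],0],[[-0.0875,0.0695,-0.0007],[0,0,0],0],[[0,0,0],[0,0,0],0]]'

```text
clock: 39.42
position: [0.5177, -0.1116, 0.3175]
tool_rot: [-3.141, 0.001, 1.46]
force: [0.8, 0.4, -0.0]
grip_width: -0.0001
```

carry_out --targets '[[[0,0,0.1],[0,0,0],0],[[0,0,0.1],[0,0,0],0],[[0,0,0.1],[0,0,0],0],[[0,0,0.1],[0,0,0],0],[[0,0,0.065],[0,0,0],0],[[0,0,0],[0,0,0],0]]'

```text
clock: 40.17
position: [0.5171, -0.1099, 0.2011]
tool_rot: [-3.14, -0.0, 1.462]
force: [0.0, -0.1, 0.0]
grip_width: 0.0003
```

carry_out --targets '[[[0.02,0,0],[0,0,0],0],[[0.014,0,0],[0,0,0],0],[[0.008,0,0],[0,0,0],0],[[0,0,0],[0,0,0],0]]'

```text
clock: 40.67
position: [0.5184, -0.1017, 0.2027]
tool_rot: [3.14, 0.004, 1.46]
force: [-2.8, -22.3, -6.7]
grip_width: 0.0001
```

carry_out --targets '[[[-0.04,0,0],[0,0,0],0],[[-0.04,0,0],[0,0,0],0],[[0,0,-0.15],[0,0,0],0],[[0.05,0,-0.22],[0,0,0],0.5],[[0.12,0,-0.22],[0,0,0],1],[[0.12,0,-0.2],[0,0,0],1],[[0.12,0,-0.1],[0,0,0],1],[[0,0,0],[0,0,0],1]]'

```text
clock: 41.68
position: [0.5281, -0.0157, 0.426]
tool_rot: [3.139, -0.002, 1.466]
force: [-0.8, -0.8, -1.8]
grip_width: 0.085
```

carry_out --targets '[[[0,0,0],[0,0,0],1]]'

```text
clock: 41.8
position: [0.5273, -0.0182, 0.424]
tool_rot: [-3.141, -0.0, 1.462]
force: [0.5, 0.5, -0.1]
grip_width: 0.0852
```

```bash
python3 - <<'E'
from h import *
d=snap("wrist","w13")
a=d["px"][:,:,::-1]
d2=snap("scene","s13")
b=cv2.resize(d2["px"][140:250,200:330,::-1],None,fx=2.6,fy=2.6,interpolation=cv2.INTER_CUBIC)
d3=snap("side","e13")
c=cv2.resize(d3["px"][150:260,210:310,::-1],None,fx=2.6,fy=2.6,interpolation=cv2.INTER_CUBIC)
H=max(b.shape[0]+c.shape[0],384); M=np.zeros((600,800,3),np.uint8)
M[:384,:]=0; M[:300,:400]=cv2.resize(a,(400,300)); 
M=np.zeros((600,800,3),np.uint8); s=cv2.resize(a,(460,345)); M[:345,:460]=s
M[:b.shape[0],461:461+b.shape[1]]=b[:, :339]; M[300:300+c.shape[0],461:461+c.shape[1]]=c
cv2.imwrite("pics/m13.png",M)
plan([(down(.6138,-.28,.30,np.pi/2+.05),1,8)])
E
```

```text
8 x [[-0.1289, 0.0485, 0.0619], [-0.0, 0.0, -0.0064], 1]
```

View pics/m13.png

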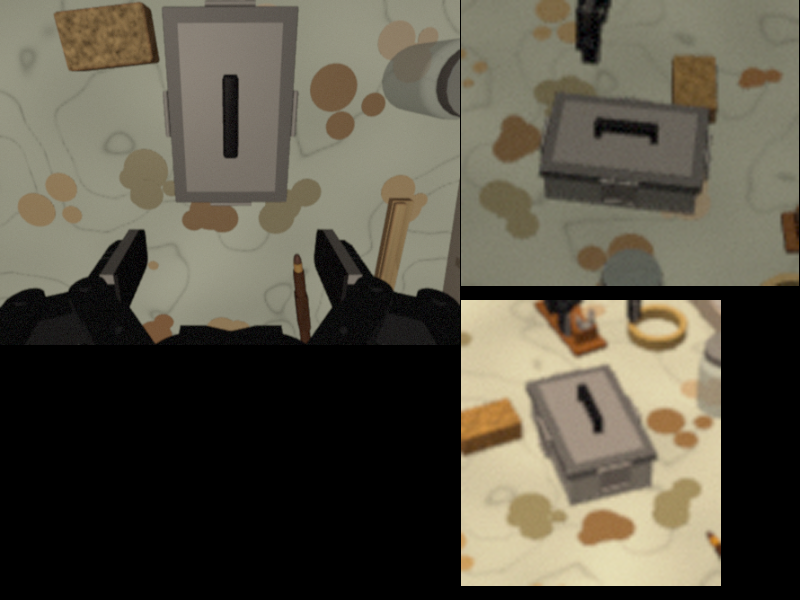

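All four clips look flat: no flaps stick out and the slivers are symmetric on both long sides. Now the burnisher.

carry_out --targets '[[[-0.1289,0.0485,0.0619],[0,0,-0.0064],1],[[-0.1289,0.0485,0.0619],[0,0,-0.0064],1],[[-0.1289,0.0485,0.0619],[0,0,-0.0064],1],[[-0.1289,0.0485,0.0619],[0,0,-0.0064],1],[[-0.1289,0.0485,0.0619],[0,0,-0.0064],1],[[-0.1289,0.0485,0.0619],[0,0,-0.0064],1],[[-0.1289,0.0485,0.0619],[0,0,-0.0064],1],[[-0.1289,0.0485,0.0619],[0,0,-0.0064],1]]'

```text
clock: 42.95
position: [0.6143, -0.2808, 0.2992]
tool_rot: [-3.141, -0.0, 1.622]
force: [0.6, 0.2, -0.9]
grip_width: 0.0852
```

carry_out --targets '[[[0,0,0],[0,0,0],1],[[0,0,0],[0,0,0],1]]'

```text
clock: 43.2
position: [0.6141, -0.2792, 0.3]
tool_rot: [-3.141, -0.0, 1.622]
force: [-0.2, 0.6, 0.5]
grip_width: 0.0854
```

```bash
python3 - <<'E'
from h import *
from workcell import bot
s=bot.observe();print(s["position"],s["tool_rot"])
d=snap("wrist","w14")
g=cv2.GaussianBlur(d["px"].astype(np.float32),(0,0),1)
m=(g[...,0]<95)&(g[...,0]-g[...,2]>12)   # dark brown
m[240:,:150]=0;m[240:,370:]=0
n,l,st,c=cv2.connectedComponentsWithStats(m.astype(np.uint8))
k=1+np.argmax(st[1:,4]);print(st[1:][st[1:,4]>100]);
v,u=np.nonzero(l==k);p0=np.array([ray(d,a,b,.012)[:2] for a,b in zip(u[::5],v[::5])])
mu=p0.mean(0);w=np.linalg.svd(p0-mu,full_matrices=False)[2][0];w*=np.sign(w[1]);t=(p0-mu)@w
print(mu,np.arctan2(w[1],w[0]),mu+w*t.min(),mu+w*t.max())
# width along the row
for i in range(st[k,1],st[k,1]+st[k,3],4): r=np.nonzero(l[i]==k)[0]; print(i,r.min(),r.max(),end="; ")
E
```

```text
[ 0.61408526 -0.27917435  0.29997383] [-3.14061604e+00 -4.45913987e-04  1.62165147e+00]
[[ 376    0   87  240 2220]
 [ 245   96   16   22  274]
 [ 241  134   25  175 3801]
 [ 150  350   36   34  107]
 [ 210  357   39    8  149]
 [ 315  370   35   14  101]]
[ 0.61345385 -0.31017512] 1.623185672575261 [ 0.61816544 -0.40002712] [ 0.60955811 -0.23588192]
134 260 261; 138 242 263; 142 242 264; 146 242 264; 150 242 264; 154 242 264; 158 242 264; 162 242 263; 166 242 263; 170 242 263; 174 242 263; 178 242 263; 182 242 263; 186 242 263; 190 241 264; 194 241 264; 198 241 265; 202 241 264; 206 241 264; 210 241 264; 214 241 264; 218 241 264; 222 242 264; 226 242 264; 230 241 264; 234 242 264; 238 242 264; 242 242 264; 246 242 264; 250 242 264; 254 242 264; 258 242 264; 262 242 264; 266 244 263; 270 244 263; 274 244 263; 278 244 263; 282 244 263; 286 244 262; 290 244 262; 294 244 262; 298 244 262; 302 245 262; 306 247 259;
```

View pics/w14.png

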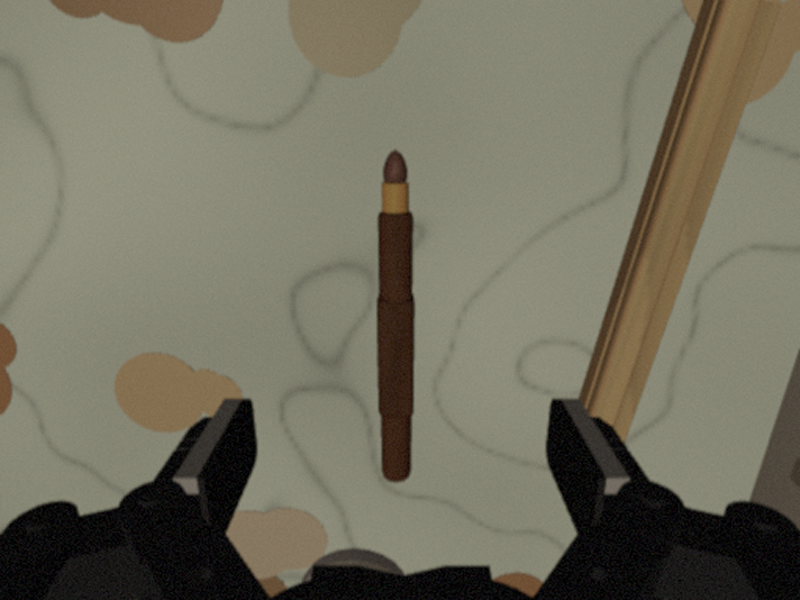

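The burnisher lies straight in view, square part from (396,298) to (396,415), tip at (395,152).

```bash
python3 - <<'E'
from h import *
d=load("w14")
a=ray(d,395.5/1.5625,298/1.5625,.02);b=ray(d,396/1.5625,415/1.5625,.02);print(a,b,np.linalg.norm(a-b),(a+b)/2)
b2=ray(d,397/1.5625,481/1.5625,.01);a2=ray(d,395/1.5625,212/1.5625,.015);print(a2,b2,(a2+b2)/2)
c=(a+b)/2
plan([(down(c[0],c[1],.22,1.623),.6,3),(down(c[0],c[1],.178,1.623),.6,3)])
E
```

```text
[ 0.61233178 -0.2800295   0.02      ] [ 0.6158563 -0.3490533  0.02     ] 0.0691137234141686 [ 0.61409404 -0.3145414   0.02      ]
[ 0.60998967 -0.23666336  0.015     ] [ 0.61884471 -0.40141366  0.01      ] [ 0.61441719 -0.31903851  0.0125    ]
3 x [[-0.0478, -0.0028, 0.1072], [-0.0, -0.0, -0.0001], 0.6]
3 x [[-0.0, -0.0, 0.056], [-0.0, -0.0, 0.0], 0.6]
```

carry_out --targets '[[[-0.049,-0.0028,0.1072],[0,0,0],0.6],[[-0.049,-0.0028,0.1072],[0,0,0],0.6],[[-0.049,-0.0028,0.1072],[0,0,0],0.6],[[0,0,0.08],[0,0,0],0.6],[[0,0,0.05],[0,0,0],0.6],[[0,0,0.034],[0,0,0],0.6],[[0,0,0],[0,0,0],0.6]]'

```text
clock: 44.12
position: [0.6145, -0.3152, 0.1791]
tool_rot: [-3.141, -0.0, 1.623]
force: [0.7, -0.1, -0.1]
grip_width: 0.0513
```

carry_out --targets '[[[0,0,0],[0,0,0],0],[[0,0,0],[0,0,0],0],[[0,0,0],[0,0,0],0],[[0,0,0],[0,0,0],0],[[0,0,0],[0,0,0],0],[[0,0,0],[0,0,0],0]]'

```text
clock: 44.88
position: [0.6146, -0.3158, 0.1801]
tool_rot: [3.14, 0.0, 1.623]
force: [-1.7, 1.3, 7.2]
grip_width: 0.0177
```

carry_out --targets '[[[0,0,-0.08],[0,0,0],0],[[0,0,-0.15],[0,0,0],0],[[0,0,-0.2],[0,0,0],0],[[0,0,-0.2],[0,0,0],0],[[0,0,0],[0,0,0],0]]'

```text
clock: 45.5
position: [0.6147, -0.3164, 0.3422]
tool_rot: [3.135, 0.003, 1.622]
force: [-0.3, -0.3, -0.8]
grip_width: 0.0173
```

```bash
python3 - <<'E'
from h import *
plan([(down(.626,.30,.335,np.pi/2+.052),0,11)])
E
```

```text
11 x [[0.2236, 0.0157, 0.0023], [0.0002, 0.0001, -0.0], 0]
```

carry_out --targets '[[[0.2236,0.0157,0.0023],[0,0,0],0],[[0.2236,0.0157,0.0023],[0,0,0],0],[[0.2236,0.0157,0.0023],[0,0,0],0],[[0.2236,0.0157,0.0023],[0,0,0],0],[[0.2236,0.0157,0.0023],[0,0,0],0],[[0.2236,0.0157,0.0023],[0,0,0],0],[[0.2236,0.0157,0.0023],[0,0,0],0],[[0.2236,0.0157,0.0023],[0,0,0],0]]'

```text
clock: 46.5
position: [0.6221, 0.1344, 0.3324]
tool_rot: [3.141, -0.0, 1.623]
force: [1.5, 0.4, -1.3]
grip_width: 0.0176
```

carry_out --targets '[[[0.2,0.0157,0.0023],[0,0,0],0],[[0,0,0],[0,0,0],0],[[0,0,0],[0,0,0],0]]'

```text
clock: 46.88
position: [0.6237, 0.1822, 0.3317]
tool_rot: [-3.142, 0.001, 1.623]
force: [-0.7, -0.4, -1.9]
grip_width: 0.0172
```

```bash
python3 - <<'E'
from h import *
from workcell import bot
s=bot.observe();print(s["position"],s["tool_rot"],s["grip_width"])
d=snap("wrist","w15")
print(refine([d],REST,(.626,.307,.052)), refine([load("w10")],REST[2:4],(.626,.307,.052)))
E
```

```text
[0.62365979 0.1822014  0.33165403] [-3.14153134e+00  5.08310902e-04  1.62260473e+00] 0.017166953263129666
(array([0.62723147, 0.30689304, 0.07829053]), np.float64(4.942479838342495)) (array([0.62490803, 0.31109702, 0.0537842 ]), np.float64(11.59869080057859))
```

View pics/w15.png

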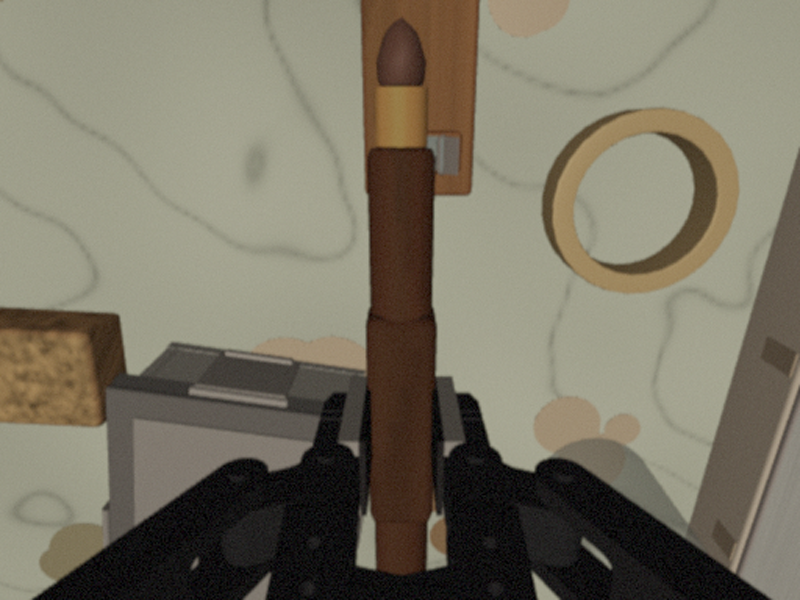

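The burnisher is held straight. The rest board's near corners are (366,193) and (471,193), its side edges leave the top at x=362 and x=478, and the visible short clip lies flat.

```bash
python3 - <<'E'
from h import *
d=load("w15")
print(fitpts(d,[(366,193),(471,193)],[(-.03,-.08,.012),(.03,-.08,.012)],[.626,.307,.05]))
for q in[(366,193),(471,193),(362,1),(478,1)]: print(ray(d,q[0]/1.5625,q[1]/1.5625,.012).round(4))
seg=[((-.03,-.07,.012),(-.03,.0,.012)),((.03,-.07,.012),(.03,.0,.012)),((-.03,-.08,.012),(-.012,-.08,.012)),((.015,-.08,.012),(.03,-.08,.012))]
print(refine([d],seg,(.626,.308,.052),(.008,.008,.03)))
w=load("w10"); seg2=REST[2:4]
print(refine([w],seg2,(.626,.308,.052),(.008,.008,.03)), refine([w,d,load("w1")],REST[3:],(.626,.308,.052),(.008,.008,.03)))
E
```

```text
(array([0.62819017, 0.30971766, 0.05104077]), np.float64(0.8567952918004096))
[0.6031 0.2283 0.012 ]
[0.6615 0.2313 0.012 ]
[0.5983 0.3226 0.012 ]
[0.6559 0.3256 0.012 ]
(array([0.62842032, 0.30934341, 0.02200046]), np.float64(9.732436336286465))
(array([0.62491327, 0.31109464, 0.05370123]), np.float64(11.598686869713779)) (array([0.62556662, 0.30527711, 0.07284837]), np.float64(26.12183986909431))
```

```bash
python3 - <<'E'
from h import *
from workcell import bot
d=load("w15"); T=down(.6237,.1822,.3317,1.6226)
for u,v in[(401.5,22),(401,118),(401.5,170),(401.5,318),(402,420)]:
    p=ray(d,u/1.5625,v/1.5625,.1617); print((np.linalg.inv(T)@np.r_[p,1])[:3].round(4))
y=np.pi/2+.051
plan([(down(.6268,.308,.29,y),0,4),(down(.6268,.308,.245,y),0,3)])
E
```

```text
[0.1079 0.0014 0.17  ]
[0.0859 0.0013 0.17  ]
[0.0729 0.0014 0.17  ]
[0.0309 0.0014 0.17  ]
[-0.0033  0.0016  0.17  ]
4 x [[0.1261, 0.0094, 0.0417], [0.0, 0.0, -0.0], 0]
3 x [[-0.0, 0.0, 0.06], [0.0, 0.0, 0.0], 0]
```

carry_out --targets '[[[0.1285,0.0096,0.0417],[0,0,0],0],[[0.1285,0.0096,0.0417],[0,0,0],0],[[0.1285,0.0096,0.0417],[0,0,0],0],[[0.1285,0.0096,0.0417],[0,0,0],0],[[0,0,0],[0,0,0],0],[[0,0,0],[0,0,0],0]]'

```text
clock: 47.68
position: [0.6272, 0.3099, 0.29]
tool_rot: [3.141, 0.001, 1.621]
force: [0.1, -1.6, -0.7]
grip_width: 0.0174
```

```bash
python3 - <<'E'
from h import *
from workcell import bot
s=bot.observe();print(s["position"],s["tool_rot"],s["force"],s["grip_width"])
d=snap("wrist","w16")
plan([(down(.6267,.3112,.245,np.pi/2+.051),0,4)])
E
```

```text
[0.62716494 0.30988849 0.29004616] [3.14131557e+00 7.14138491e-04 1.62101153e+00] [ 0.0783646  -1.62730718 -0.70959997] 0.017431433767287466
4 x [[0.0015, -0.0005, 0.0453], [0.0, 0.0, -0.0001], 0]
```

carry_out --targets '[[[0.003,-0.002,0.06],[0,0,0],0],[[0,0,0.06],[0,0,0],0],[[0,0,0.04],[0,0,0],0],[[0,0,0.02],[0,0,0],0],[[0,0,0],[0,0,0],0]]'

```text
clock: 48.35
position: [0.6262, 0.3122, 0.2444]
tool_rot: [-3.141, 0.0, 1.623]
force: [0.1, 0.2, -0.9]
grip_width: 0.0173
```

carry_out --targets '[[[0,0,0.02],[0,0,0],0],[[0,0,0.02],[0,0,0],0],[[0,0,0],[0,0,0],0]]'

```text
clock: 48.72
position: [0.6261, 0.3122, 0.2344]
tool_rot: [-3.141, 0.0, 1.623]
force: [-0.1, -0.3, -0.1]
grip_width: 0.0176
```

carry_out --targets '[[[0,0,0.016],[0,0,0],0],[[0,0,0.012],[0,0,0],0],[[0,0,0],[0,0,0],0]]'

```text
clock: 49.1
position: [0.6261, 0.3123, 0.2275]
tool_rot: [-3.141, 0.0, 1.623]
force: [0.9, 0.9, -1.3]
grip_width: 0.0176
```

carry_out --targets '[[[0,0,0.012],[0,0,0],0],[[0,0,0.012],[0,0,0],0],[[0,0,0],[0,0,0],0]]'

```text
clock: 49.48
position: [0.626, 0.3122, 0.2212]
tool_rot: [-3.141, 0.0, 1.623]
force: [0.9, 0.3, -5.4]
grip_width: 0.0178
```

carry_out --targets '[[[0,0,0.008],[0,0,0],0],[[0,0,0],[0,0,0],0]]'

```text
clock: 49.72
position: [0.6261, 0.3121, 0.2209]
tool_rot: [-3.141, -0.0, 1.623]
force: [-7.5, -1.9, 18.8]
grip_width: 0.0177
```

carry_out --targets '[[[0,0,0.008],[0,0,0],0],[[0,0,0],[0,0,0],0]]'

```text
clock: 49.98
position: [0.6262, 0.312, 0.2207]
tool_rot: [-3.141, -0.001, 1.623]
force: [-18.4, -6.0, 44.5]
grip_width: 0.0176
```

It has bottomed out at the expected seat height. I'll ease off, release and retreat.

carry_out --targets '[[[0,0,-0.014],[0,0,0],0],[[0,0,0],[0,0,0],0.45],[[0,0,0],[0,0,0],0.45],[[0,0,0],[0,0,0],0.45],[[0,0,-0.08],[0,0,0],0.45],[[0,0,-0.2],[0,0,0],0.45],[[-0.1,0,-0.2],[0,0,0],1],[[-0.2,0,-0.2],[0,0,0],1]]'

```text
clock: 50.98
position: [0.6295, 0.2434, 0.3885]
tool_rot: [3.14, -0.001, 1.625]
force: [0.3, 0.2, 0.3]
grip_width: 0.0732
```

carry_out --targets '[[[-0.1,-0.05,-0.05],[0,0,0],1],[[0,0,0],[0,0,0],1],[[0,0,0],[0,0,0],1]]'

```text
clock: 51.35
position: [0.6185, 0.2183, 0.3984]
tool_rot: [3.141, -0.001, 1.623]
force: [0.1, 0.1, -0.6]
grip_width: 0.0858
```

```bash
python3 - <<'E'
from h import *
a=snap("wrist","w17");b=snap("scene","s17");c=snap("side","e17")
M=np.zeros((600,800,3),np.uint8)
M[:384,:512]=a["px"][:,:,::-1]
x=cv2.resize(b["px"][145:260,200:400,::-1],(400,216),interpolation=cv2.INTER_CUBIC); M[384:600,:400]=x
y=cv2.resize(c["px"][130:240,200:320,::-1],(288,264),interpolation=cv2.INTER_CUBIC); M[0:264,512:800]=y
z=cv2.resize(b["px"][145:260,60:260,::-1],(400,216),interpolation=cv2.INTER_CUBIC); M[384:600,400:]=z
cv2.imwrite("pics/m17.png",M)
E
```

```text
(no output)
```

View pics/m17.png

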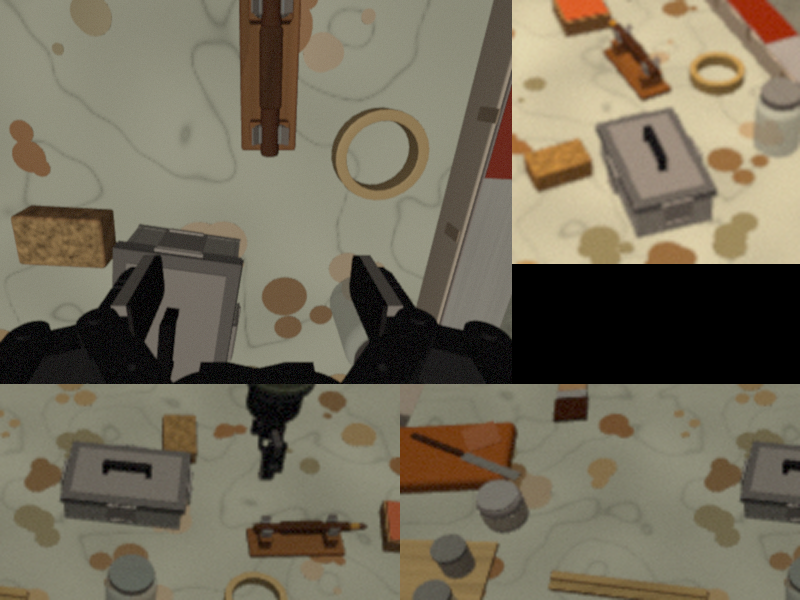

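The burnisher sits level in both clips. The lid is down, the visible clips are flat, no sample remains on the bench, and the bystanders are in place. Handing in.

```bash
python3 -c "
from workcell import job;print(job.job_done())"
```

```text
the job is handed in; nothing more can be done
None
```

The job is handed in at about 51 s of the 210 s allowed. It reported no verdict.

- **Samples:** all three on the bench were laid flat in the box, and the picture before closing showed them lying flat.
- **Lid:** it was set down until it met firm resistance (about 19 N) at the height expected for fully seated.
- **Clips:** the four clips were then pushed down and in, each to a hard stop (20 to 24 N, against about 5 N to snap).
- **Burnisher:** it snapped into both spring clips of its rest and bottomed out at the expected height. The last press reached about 45 N on the wrist.

The final pictures show the lid down, the burnisher level in both clips, no samples left on the bench and the other things where they were.

- **Near long-side clip:** the last pictures do not show it. It was judged from its push force and an earlier view from above, where it looked level with the opposite one.
- **Box position:** the clip contacts put the box about 1.5 to 2 mm off the camera's reading. This made no difference to the fit.
- **Picture count:** I viewed 15 pictures, one over the budget of 14.

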